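# Warm the clamping cauls before gluing

### The job

Get the warming cabinet going for a gluing-up: first turn its thermostat knob fully anticlockwise to off, and leave it off while you lay every clamping caul on the bench into the open drawer, each flat on the drawer's floor with its cork side down and none on top of another. Then shut the drawer fully, and only after that turn the thermostat all the way clockwise to its stop at full heat. Leave the glue pot, the varnish bottle and the spool clamp where they stand.

Things in the scene. Friction and masses are not known exactly. Their poses are not given: they have to be found in the camera images.
- thermostat (a joint): angle (rad) of the thermostat knob on top of the warming cabinet: 0 = off, fully anticlockwise seen from above; 3.0 = full heat, fully clockwise; hard stops at both ends. It grows as the knob turns clockwise seen from above. Turns stiffly (0.04 N m), no spring, no detents, stays where it is left
- thermostat_grip (a point): on the black knob's vertical axis, 37 mm above the cabinet's top; turns with the knob. Bar grip: 42 mm long (this x axis), 14 mm thick (y), top 7 mm above this point, standing on a disc 44 mm across whose top is 23 mm below this point. A white pointer line on the bar points along -x; the dial has a wide white tick at off and a wide red tick at full heat. z is up
- warmer_drawer0 (a joint): how far the cabinet's drawer is pulled out (m): 0 = fully shut, 0.158 = fully out. Slides level, friction about 1 N, stays where it is left
- warmer_drawer0_handle (a point): middle of the drawer's steel bar handle: a level round bar 11 mm thick, 120 mm long (y axis), 35 mm off the drawer's white front, about 72 mm above the bench. This point's -x is the way the drawer pulls out, +x the way it shuts; z is up
- drawer_floor (a point): centre of the drawer's inner floor, 22 mm above the bench; moves with the drawer. x runs from the drawer's front to its back (shutting direction), y across it, z up. Inside: 185 mm (x) by 258 mm (y), walls 66 mm high, 6 mm thick. The cabinet's top covers the part where this x is more than the drawer's opening minus 0.098 m; the rest is open above
- warmer: low green bench-top warming cabinet with one drawer, 230 mm deep (x, front to back), 300 mm wide (y), 110 mm high, fixed to the bench; origin at the centre of its underside; the drawer front faces its -x
- caul0_mid (a point): centre (half-way up) of clamping caul 0, absent in some runs: a pale maple block 64 mm long (x axis), 30 mm wide (y), 20 mm high, with a 4 mm brown cork face underneath, and on its top in the middle a dark upright wooden grip 36 mm long (x), 16 mm wide (y), 22 mm high. All 42 mm high; this point is 21 mm above the cork's underside and 21 mm below the grip's top; z points up from the cork. About 50 g, loose on the bench
- caul1_mid (a point): centre (half-way up) of clamping caul 1, absent in some runs: a pale maple block 64 mm long (x axis), 30 mm wide (y), 20 mm high, with a 4 mm brown cork face underneath, and on its top in the middle a dark upright wooden grip 36 mm long (x), 16 mm wide (y), 22 mm high. All 42 mm high; this point is 21 mm above the cork's underside and 21 mm below the grip's top; z points up from the cork. About 50 g, loose on the bench
- caul2_mid (a point): centre (half-way up) of clamping caul 2, absent in some runs: a pale maple block 64 mm long (x axis), 30 mm wide (y), 20 mm high, with a 4 mm brown cork face underneath, and on its top in the middle a dark upright wooden grip 36 mm long (x), 16 mm wide (y), 22 mm high. All 42 mm high; this point is 21 mm above the cork's underside and 21 mm below the grip's top; z points up from the cork. About 50 g, loose on the bench
- caul3_mid (a point): centre (half-way up) of clamping caul 3, absent in some runs: a pale maple block 64 mm long (x axis), 30 mm wide (y), 20 mm high, with a 4 mm brown cork face underneath, and on its top in the middle a dark upright wooden grip 36 mm long (x), 16 mm wide (y), 22 mm high. All 42 mm high; this point is 21 mm above the cork's underside and 21 mm below the grip's top; z points up from the cork. About 50 g, loose on the bench
- caul4_mid (a point): centre (half-way up) of clamping caul 4, absent in some runs: a pale maple block 64 mm long (x axis), 30 mm wide (y), 20 mm high, with a 4 mm brown cork face underneath, and on its top in the middle a dark upright wooden grip 36 mm long (x), 16 mm wide (y), 22 mm high. All 42 mm high; this point is 21 mm above the cork's underside and 21 mm below the grip's top; z points up from the cork. About 50 g, loose on the bench
- glue_pot: a copper-coloured open glue pot, 90 mm across, 70 mm high, loose on the bench; origin at the centre of its underside. Not part of the job
- varnish: an amber varnish bottle, 52 mm across, 120 mm high, loose, upright; origin at the centre of its underside. Not part of the job
- spool_clamp: a wooden spool clamp standing upright: two pale discs 36 mm across on a brass screw, 100 mm high, loose; origin at the centre of its underside. Not part of the job
Not all that is in view belongs to the job. Leave any orange look-alike of the part that bears caul2_mid alone. Leave any orange look-alike of the part that bears caul0_mid alone.

How it is judged:
On the way, in this order (a step that is already met when the one before it is completed fails the run):
1. the thermostat is turned fully anticlockwise to off, the drawer still open (value of joint thermostat below 0.12 rad and value of joint warmer_drawer0 above 0.06 m), for 0.2 s.
2. every caul lies flat in the drawer, let go, with the thermostat off and the drawer open (x of caul0_mid in the frame of drawer_floor between -0.085 and 0.085 m and y of caul0_mid in the frame of drawer_floor between -0.123 and 0.123 m and z of caul0_mid in the frame of drawer_floor between 0.012 and 0.032 m and angle between each of caul0_mid, caul1_mid, caul2_mid, caul3_mid, caul4_mid's own z axis and vertical below 0.2 rad and x of caul1_mid in the frame of drawer_floor between -0.085 and 0.085 m and y of caul1_mid in the frame of drawer_floor between -0.123 and 0.123 m and z of caul1_mid in the frame of drawer_floor between 0.012 and 0.032 m and x of caul2_mid in the frame of drawer_floor between -0.085 and 0.085 m and y of caul2_mid in the frame of drawer_floor between -0.123 and 0.123 m and z of caul2_mid in the frame of drawer_floor between 0.012 and 0.032 m and x of caul3_mid in the frame of drawer_floor between -0.085 and 0.085 m and y of caul3_mid in the frame of drawer_floor between -0.123 and 0.123 m and z of caul3_mid in the frame of drawer_floor between 0.012 and 0.032 m and x of caul4_mid in the frame of drawer_floor between -0.085 and 0.085 m and y of caul4_mid in the frame of drawer_floor between -0.123 and 0.123 m and z of caul4_mid in the frame of drawer_floor between 0.012 and 0.032 m and value of joint thermostat below 0.12 rad and value of joint warmer_drawer0 above 0.03 m and contact force between the fingers and caul0 below 0.05 N and contact force between the fingers and caul1 below 0.05 N and contact force between the fingers and caul2 below 0.05 N and contact force between the fingers and caul3 below 0.05 N and contact force between the fingers and caul4 below 0.05 N), for 0.3 s.
3. the drawer is shut with the cauls in it, the thermostat still off (x of caul0_mid in the frame of drawer_floor between -0.085 and 0.085 m and y of caul0_mid in the frame of drawer_floor between -0.123 and 0.123 m and z of caul0_mid in the frame of drawer_floor between 0.012 and 0.032 m and angle between each of caul0_mid, caul1_mid, caul2_mid, caul3_mid, caul4_mid's own z axis and vertical below 0.2 rad and x of caul1_mid in the frame of drawer_floor between -0.085 and 0.085 m and y of caul1_mid in the frame of drawer_floor between -0.123 and 0.123 m and z of caul1_mid in the frame of drawer_floor between 0.012 and 0.032 m and x of caul2_mid in the frame of drawer_floor between -0.085 and 0.085 m and y of caul2_mid in the frame of drawer_floor between -0.123 and 0.123 m and z of caul2_mid in the frame of drawer_floor between 0.012 and 0.032 m and x of caul3_mid in the frame of drawer_floor between -0.085 and 0.085 m and y of caul3_mid in the frame of drawer_floor between -0.123 and 0.123 m and z of caul3_mid in the frame of drawer_floor between 0.012 and 0.032 m and x of caul4_mid in the frame of drawer_floor between -0.085 and 0.085 m and y of caul4_mid in the frame of drawer_floor between -0.123 and 0.123 m and z of caul4_mid in the frame of drawer_floor between 0.012 and 0.032 m and value of joint warmer_drawer0 below 0.006 m and value of joint thermostat below 0.12 rad), for 0.2 s.
4. the thermostat is turned fully clockwise, the drawer shut (value of joint thermostat above 2.88 rad and value of joint warmer_drawer0 below 0.006 m), for 0.2 s.
At the end, for the whole second after the job is handed in: every caul present lies flat (within 0.2 rad), cork down, on the drawer's floor and at rest; the drawer is shut to within 6 mm; the thermostat is within 0.12 rad of its clockwise stop (all of step 4 and x of caul0_mid in the frame of drawer_floor between -0.085 and 0.085 m and y of caul0_mid in the frame of drawer_floor between -0.123 and 0.123 m and z of caul0_mid in the frame of drawer_floor between 0.012 and 0.032 m and angle between each of caul0_mid, caul1_mid, caul2_mid, caul3_mid, caul4_mid's own z axis and vertical below 0.2 rad and x of caul1_mid in the frame of drawer_floor between -0.085 and 0.085 m and y of caul1_mid in the frame of drawer_floor between -0.123 and 0.123 m and z of caul1_mid in the frame of drawer_floor between 0.012 and 0.032 m and x of caul2_mid in the frame of drawer_floor between -0.085 and 0.085 m and y of caul2_mid in the frame of drawer_floor between -0.123 and 0.123 m and z of caul2_mid in the frame of drawer_floor between 0.012 and 0.032 m and x of caul3_mid in the frame of drawer_floor between -0.085 and 0.085 m and y of caul3_mid in the frame of drawer_floor between -0.123 and 0.123 m and z of caul3_mid in the frame of drawer_floor between 0.012 and 0.032 m and x of caul4_mid in the frame of drawer_floor between -0.085 and 0.085 m and y of caul4_mid in the frame of drawer_floor between -0.123 and 0.123 m and z of caul4_mid in the frame of drawer_floor between 0.012 and 0.032 m and linear speed of each of caul0, caul1, caul2, caul3, caul4 below 0.02 m/s); the robot touches nothing.
It fails at once if the glue pot is moved more than 30 mm or knocked over (distance of glue_pot from where it was at the start of the episode above 0.03 m or angle between glue_pot's own z axis and vertical above 0.4 rad).
It fails at once if the varnish is moved more than 30 mm or knocked over (distance of varnish from where it was at the start of the episode above 0.03 m or angle between varnish's own z axis and vertical above 0.4 rad).
It fails at once if the spool clamp is moved more than 30 mm or knocked over (distance of spool_clamp from where it was at the start of the episode above 0.03 m or angle between spool_clamp's own z axis and vertical above 0.4 rad).
Of caul0, caul1, caul2, caul3, caul4 only 3 to 5 are there at a start; the rules pass over those that are not, and their reading is None.
At some moment in a run one of caul0, caul1, caul2, caul3, caul4 may be knocked a few centimetres aside while the robot is not near it.
It also fails if it takes over 210 s, if anything falls off the work surface, if the arm or the gripper's body presses on something with over 40 N, if the wrist force passes 120 N, or if a joint passes its speed limit or range.

### The arm

A 6-joint arm with a two-finger parallel gripper is mounted at the origin on the work surface. World frame = base frame: x ahead of the robot, y to its left, z up, the work surface at z = 0. Lengths are in m, angles in rad, forces in N, time in s.
With the tool pointing down it reaches from about 0.325 to 0.775 m from the base axis. Payload 5.5 kg.
Tool frame: the origin (TCP) lies midway between the tips of the shut fingers; the grasp point (between the pads) lies 19 mm behind it; z points along the fingers, y is the line along which they close (so a half turn about z gives the same grasp; the last joint's range is limited). The gripper opens to 85 mm and grips with 20 to 120 N. Pads are 22 mm wide; open, the fingers measure 114 mm over their backs; the gripper's body (76 mm by 85 mm) begins 54 mm behind the grasp point. The pads swing forward as they close: fully open they stand 13 mm farther back than shut.
Start: joints at [-1.388, 0.091, 1.231, -0, 1.82, -0.057], TCP at [0.143, -0.583, 0.231] pointing down, gripper open.
Joint ranges: [-2.87, 2.87], [-0.86, 2.18], [0.17, 2.46], [-1.51, 4.65], [0.06, 2.69], [-2.65, 2.65]. Speed limits (rad/s): [2.57, 2.57, 3.01, 3.14, 3.14, 3.14].

### API

Orientations are given as a unit quaternion [w, x, y, z].
In Python, from plant import arm gives the robot as it stands.
- The arm moves only by the tool carry_out, never from a script. Its argument "rows" is a list of rows, each a list of 7 numbers: the shift along the tool's x, y, z in m, then the turn, a rotation vector about the tool's x, y, z in degrees, then the opening in per cent of the stroke, from 0 (shut) to 100 (fully open). A call has 1 to 12 rows; each row shifts and turns the commanded pose from where the row before left it, along the tool's axes as they then stand; what a row does not reach is not made up. A row lasts 1/12 s, in which the tool goes at most 41.7 mm and 7.16 degrees, less where a joint would pass 70% of its speed; a pose out of reach is approached as far as the arm can. A call is refused whole if a number of a shift passes 0.0417 or a number of a turn 7.16, either way. A call with a gripper value outside its range is refused whole. The fingers move at their own pace and stop on an object; the grip force is fixed at half the most. Time passes only in rows, so rows that do not move let the fingers close. It gives the time, the measured TCP pose, the force, the opening and the grip force at its end, in the units of the state.
- arm.sense(): the state, without advancing time (a new reading comes with each control period).
- arm.capture(name): name is "scene" or "top"; returns (picture, depth): 400x640x3 uint8, red, green, blue; 400x640 float32, m along the optical axis (not along the pixel's ray), 0 where there is no reading.
- arm.camera_model(name): a dict with "camera_matrix" (3x3 intrinsics, pixels), "T" (4x4, takes a point from camera to world coordinates). Camera axes: x right, y down, z forward; pixel columns grow to the right and rows downward; lengths in m; the calibration is good to about 2 mm. A picture is of the moment at which its call begins. camera_model takes no time and is no camera call.
- arm.sign_off(): hands the job in; it is judged then, once.
The state is a dict: "time_s": time; "qpos": joint angles; "joint_vel": joint speeds; "joint_torque": joint torques, N m; "eef_pos": TCP position; "orientation": TCP orientation; "contact_force": force on the tool from outside, world axes, zero at the start; "torque": the same for the moment, N m; "opening": opening from 0.0 (shut) to 1.0 (fully open); "gripper_force": force on a finger pad.
Only numpy, scipy, OpenCV 4.12 (cv2) and the standard library are available. Lean on these libraries where they do the work, as an engineer would, in place of code of your own. Each camera call takes 0.05 s, during which the arm holds its last target. There are 200 camera calls.

## Working session

There is one attempt and no reset: what is moved stays moved. The work goes in short steps, Python scripts to look and compute and a tool call to move; the robot and the scene stay as the last step left them, time stands still between calls to the robot, and variables do not carry over. Pictures are saved under pics/ and viewed, at most 14 in all, crops included, and the job is handed in when it is done.

Besides the shell and the picture viewer there is one more tool, called after "Call:" in YAML: its name, and indented under it one key for each argument. carry_out: Moves the arm, as the interface text tells. Its arguments: {"type":"object","properties":{"rows":{"type":"array"}},"required":["rows"]}

```bash
mkdir -p pics; ls; cat > h.py <<'E'
import numpy as np,cv2
from plant import arm
def cap(n):
    p,d=arm.capture(n); m=arm.camera_model(n); return p,d,np.array(m["camera_matrix"]),np.array(m["T"])
def ray(u,v,z,K,T):
    d=T[:3,:3]@np.linalg.inv(K)@np.array([u,v,1.]); o=T[:3,3]; return o+d*(z-o[2])/d[2]
def cloud(d,K,T):
    v,u=np.mgrid[:d.shape[0],:d.shape[1]]
    P=np.stack([(u-K[0,2])/K[0,0]*d,(v-K[1,2])/K[1,1]*d,d],-1)
    return P@T[:3,:3].T+T[:3,3]
E
python3 - <<'E'
from h import *
s=arm.sense(); print(s)
for n in("top","scene"):
    p,d,K,T=cap(n); cv2.imwrite(f"pics/{n}0.png",p[:,:,::-1]); np.savez(f"{n}0.npz",p=p,d=d,K=K,T=T); print(n,K,T)
E
```

```text
pics
{'time_s': 0.0, 'qpos': array([-1.38770834e+00,  9.18600374e-02,  1.23191985e+00, -3.41183249e-06,
        1.81980611e+00, -5.67230684e-02]), 'joint_vel': array([-5.36633808e-04,  8.48594702e-04, -1.85227420e-03, -3.44255418e-05,
        7.55656751e-05, -2.04907666e-03]), 'joint_torque': array([ 7.48048078e-04, -4.58728838e+01, -4.18030465e+01,  7.02806756e-05,
        1.17255098e-02, -2.69592289e-05]), 'eef_pos': array([ 0.14244139, -0.58254314,  0.23013099]), 'orientation': array([-9.94578392e-04,  9.92819498e-01,  1.19617939e-01, -6.45806869e-05]), 'contact_force': array([0.0560848 , 0.01778735, 0.10038904]), 'torque': array([ 0.02804757, -0.0104352 ,  0.01524178]), 'gripper_force': 0.0, 'opening': 1.0019800177643547}
top [[491.08848069   0.         318.70690278]
 [  0.         491.08848069 204.58061143]
 [  0.           0.           1.        ]] [[-0.02413015 -0.99513088  0.09556292  0.47421578]
 [-0.99969305  0.02348231 -0.00789811  0.0700144 ]
 [ 0.00561562 -0.09572417 -0.99539206  1.28606407]
 [ 0.          0.          0.          1.        ]]
scene [[373.65430876   0.         318.92035846]
 [  0.         373.65430876 203.7507318 ]
 [  0.           0.           1.        ]] [[-0.53315926  0.61928593 -0.57639062  1.17074207]
 [ 0.84595371  0.38205239 -0.3720192   0.44032608]
 [-0.01017484 -0.68594526 -0.727582    0.85745869]
 [ 0.          0.          0.          1.        ]]
```

View pics/top0.png

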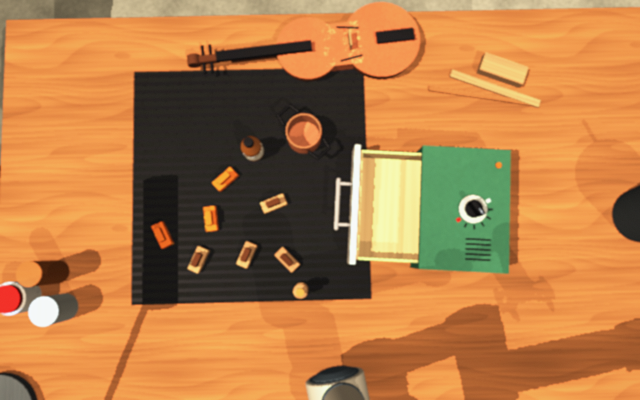

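View pics/scene0.png

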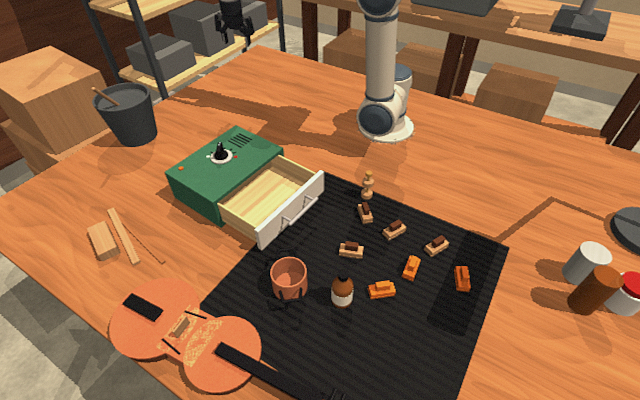

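The top view shows four pale cauls at (273,203), (199,260), (246,254) and (287,260). There are three orange look-alikes at (225,179), (210,218) and (162,234), which I'll leave alone. The pot is at (303,132), the bottle at (251,148) and the spool clamp at (300,290). The drawer is open to the left, and the knob is at (474,209).

```bash
cat >> h.py <<'E'
def cauls(p,d,K,T,box=None):
    """pale blocks with dark grips on dark mat: return centre/yaw from the minAreaRect of raised blobs"""
    P=cloud(d,K,T); m=((P[:,:,2]>.012)&(d>0)).astype(np.uint8)
    out=[]; n,L,st,c=cv2.connectedComponentsWithStats(m)
    hsv=cv2.cvtColor(p,cv2.COLOR_RGB2HSV)
    for i in range(1,n):
        if not 150<st[i,4]<900: continue
        q=P[L==i]; b=q[(q[:,2]<.032)&(q[:,2]>.014)]; g=q[q[:,2]>.036]
        if len(g)<10: continue
        r=cv2.minAreaRect((q[:,:2]*1000).astype(np.float32)); gr=cv2.minAreaRect((g[:,:2]*1000).astype(np.float32))
        w=(L==i); S=hsv[w]
        C=cv2.boxPoints(gr); e=[C[1]-C[0],C[2]-C[1]]; e=e[int(np.linalg.norm(e[1])>np.linalg.norm(e[0]))]
        C2=cv2.boxPoints(r); f=[C2[1]-C2[0],C2[2]-C2[1]]; f=f[int(np.linalg.norm(f[1])>np.linalg.norm(f[0]))]
        out.append((c[i].round(),np.round(gr[0],0),np.round(gr[1],0),round(np.degrees(np.arctan2(e[1],e[0]))%180,1),np.round(r[0]),np.round(r[1]),round(np.degrees(np.arctan2(f[1],f[0]))%180,1),np.median(S,axis=0),round(q[:,2].max(),3)))
    return out
E
python3 - <<'E'
from h import *
z=np.load("top0.npz"); p,d,K,T=[z[k] for k in "pdKT"]
for o in cauls(p,d,K,T): print(*o)
P=cloud(d,K,T)
def bl(n,m,mina=20):
    k,L,st,c=cv2.connectedComponentsWithStats(m.astype(np.uint8))
    for i in range(1,k):
        if st[i,4]>=mina:
            q=P[L==i]; print(n,c[i].round(),st[i,4],np.median(q,axis=0).round(3),q.min(0).round(3),q.max(0).round(3))
hsv=cv2.cvtColor(p,cv2.COLOR_RGB2HSV)
G=(hsv[:,:,0]>60)&(hsv[:,:,0]<90)&(hsv[:,:,1]>100); bl("green",G,500)
ZZ=P[:,:,2]
cab=np.zeros(G.shape,bool); cab[150:270,425:512]=1
bl("knob",cab&(ZZ>.135),10); bl("knobtop",cab&(ZZ>.14),10)
w=P[100:290,320:372]; bl("front",(np.arange(640)[None]<420)&(np.arange(640)[None]>325)&(ZZ>.055)&(np.arange(400)[:,None]>140)&(np.arange(400)[:,None]<275),20)
# floor and mid drawer
print(P[200,375:422:8].round(3)); 
k=cab&(ZZ>.14); r=cv2.minAreaRect((P[k][:,:2]*1000).astype(np.float32)); print(r)
g=cab&(ZZ>.105)&(ZZ<.118)&G; r=cv2.minAreaRect((P[g][:,:2]*1000).astype(np.float32)); print("cab",r)
a=cv2.resize(p[180:240,440:510],None,fx=8,fy=8,interpolation=cv2.INTER_CUBIC)
b=cv2.resize(p[165:285,145:315],None,fx=4.5,fy=4.5,interpolation=cv2.INTER_CUBIC)[:,:,::-1]
cv2.imwrite("pics/k.png",a[:,:,::-1]); cv2.imwrite("pics/c.png",b)
E
```

```text
[307. 135.] [767.  85.] [123.  89.] 41.1 [767.  85.] [123.  89.] 41.1 [ 10. 171. 145.] 0.075
[251. 148.] [742. 228.] [49. 50.] 139.1 [741. 228.] [49. 51.] 139.1 [ 11.  174.  121.5] 0.127
[224. 179.] [671. 305.] [17. 34.] 133.9 [670. 304.] [31. 64.] 130.3 [ 15. 208. 239.] 0.048
[273. 203.] [603. 179.] [16. 35.] 109.9 [603. 179.] [30. 64.] 111.8 [ 16. 149. 206.] 0.048
[210. 218.] [567. 342.] [35. 16.] 7.0 [567. 342.] [64. 32.] 6.0 [ 16. 205. 241.] 0.048
[161. 235.] [528. 468.] [36. 17.] 24.3 [528. 467.] [64. 31.] 24.8 [ 10. 219. 219.] 0.047
[246. 254.] [472. 250.] [16. 36.] 155.0 [472. 250.] [31. 64.] 154.4 [ 14. 155. 185.] 0.049
[197. 259.] [463. 374.] [17. 36.] 152.7 [463. 374.] [31. 64.] 155.1 [ 14. 155. 179.] 0.049
[286. 259.] [457. 146.] [34. 16.] 43.5 [457. 147.] [64. 29.] 43.9 [ 14. 155. 190.] 0.048
[300. 290.] [380. 112.] [33. 34.] 132.7 [381. 112.] [34. 34.] 130.7 [ 17. 155. 240.] 0.105
green [463. 209.] 9418 [ 0.57  -0.279  0.11 ] [ 0.418 -0.405  0.035] [0.723 0.07  1.286]
knob [476. 207.] 149 [ 0.567 -0.305  0.153] [ 0.474 -0.322  0.135] [0.588 0.07  1.286]
knobtop [477. 207.] 137 [ 0.568 -0.306  0.153] [ 0.474 -0.322  0.14 ] [0.588 0.07  1.286]
front [327. 147.] 35 [0.738 0.036 0.062] [0.725 0.028 0.059] [0.752 0.039 0.068]
front [364. 203.] 1984 [ 0.593 -0.031  0.09 ] [ 0.429 -0.197  0.055] [0.737 0.07  1.286]
[[ 0.604 -0.086  0.02 ]
 [ 0.604 -0.107  0.019]
 [ 0.603 -0.127  0.025]
 [ 0.602 -0.148  0.026]
 [ 0.602 -0.169  0.024]
 [ 0.601 -0.189  0.024]]
((532.6525268554688, -122.77536010742188), (40.73002624511719, 400.8391418457031), 11.06063461303711)
cab ((569.1224365234375, -295.80224609375), (204.39793395996094, 290.5290222167969), 87.39752960205078)
```

View pics/k.png

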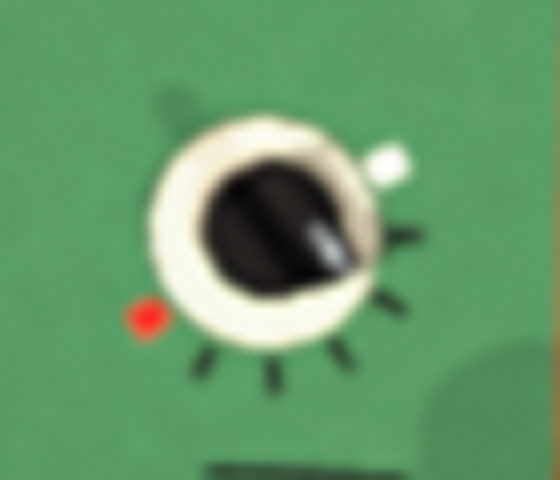

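View pics/c.png

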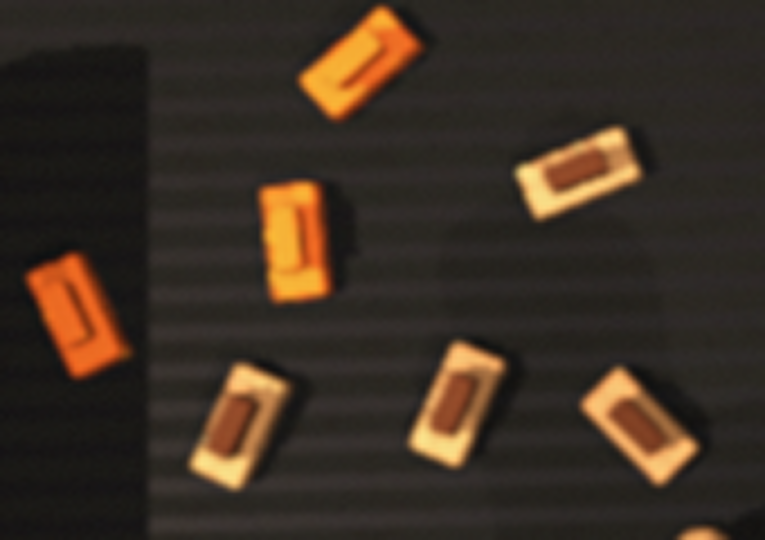

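The crop confirms it: four pale cauls with brown grips, grip side up, and three all-orange blocks to leave. On the dial, the white "off" tick is at upper right, the red tick at lower left, and the pointer faces lower right.

```bash
cat >> h.py <<'E'
def plan(x,y,z,psi):
    s=arm.sense(); w,a,b,c=s["orientation"]
    from scipy.spatial.transform import Rotation as R
    M=R.from_quat([a,b,c,w]).as_matrix(); p=s["eef_pos"]; y0=np.degrees(np.arctan2(M[1,0],M[0,0]))
    print("tcp",p.round(4),"yaw",round(y0,2),"tilt z",M[:,2].round(3),"t",round(s["time_s"],2))
    print(" shift tool mm",(M.T@(np.array([x,y,z])-p)*1000).round(1),"turn about tool z",round(y0-psi,1), "j6 end",round(np.degrees(np.arctan2(y,x))+90-psi,1))
E
python3 - <<'E'
from h import *
z=np.load("top0.npz"); p,d,K,T=[z[k] for k in "pdKT"]; P=cloud(d,K,T); Z=P[:,:,2]
win=np.zeros(d.shape,bool); win[180:240,440:505]=1
k=win&(Z>.145)&(Z<.17)&(d>0); q=P[k]; r=cv2.minAreaRect((q[:,:2]*1000).astype(np.float32)); print("bar",r,cv2.boxPoints(r).round())
hsv=cv2.cvtColor(p,cv2.COLOR_RGB2HSV)
# white dial at z~.112, pick white/cream
w=win&(hsv[:,:,1]<70)&(hsv[:,:,2]>180); w=cv2.morphologyEx(w.astype(np.uint8),cv2.MORPH_OPEN,np.ones((2,2)))
n,L,st,c=cv2.connectedComponentsWithStats(w); print(st[1:],c[1:].round(1))
i=1+np.argmax(st[1:,4]); pts=np.argwhere(L==i)[:,::-1].astype(np.float32); (cx,cy),rad=cv2.minEnclosingCircle(pts); print("dial",cx,cy,rad,ray(cx,cy,.112,K,T).round(4))
red=win&((hsv[:,:,0]<8)|(hsv[:,:,0]>172))&(hsv[:,:,1]>150)&(hsv[:,:,2]>120); v,u=np.argwhere(red).mean(0); print("red",u,v,ray(u,v,.11,K,T).round(4))
# cabinet/drawer profile along y at x=.52,.57,.62
for X in(.5,.65):
    m=(abs(P[:,:,0]-X)<.004)&(P[:,:,1]>-.43)&(P[:,:,1]<.03)&(d>0); q=P[m]; q=q[np.argsort(q[:,1])]; 
    g=q[(q[:,2]>.10)]; print(X,"cab y",g[:,1].min().round(3),g[:,1].max().round(3)); 
    f=q[(q[:,2]>.07)&(q[:,2]<.1)]; print(" front top y",f[:,1].min().round(3),f[:,1].max().round(3)); fl=q[(q[:,2]<.03)&(q[:,1]<-.04)&(q[:,1]>-.2)]; print(" floor",fl[:,1].min().round(3),fl[:,1].max().round(3))
for Y in(-.08,-.14):
    m=(abs(P[:,:,1]-Y)<.004)&(P[:,:,0]>.38)&(P[:,:,0]<.75)&(d>0);q=P[m];f=q[(q[:,2]>.07)&(q[:,2]<.1)];print(Y,"walls x",f[f[:,0]<.57][:,0].min().round(3),f[f[:,0]<.57][:,0].max().round(3),f[f[:,0]>.57][:,0].min().round(3),f[f[:,0]>.57][:,0].max().round(3))
plan(.568,-.304,.231,52)
E
```

```text
bar ((568.430419921875, -306.99420166015625), (41.50968551635742, 14.364584922790527), 34.51083755493164) [[ 547. -313.]
 [ 555. -325.]
 [ 590. -301.]
 [ 581. -289.]]
[[460 195  33  30 398]] [[473.4 209.5]]
dial 476.3766174316406 208.3116912841797 17.336490631103516 [ 0.569  -0.3181  0.112 ]
red 457.9230769230769 219.30769230769232 [ 0.5437 -0.2729  0.11  ]
0.5 cab y -0.393 -0.015
 front top y -0.178 -0.013
 floor -0.193 -0.041
0.65 cab y -0.405 -0.027
 front top y -0.043 0.016
 floor -0.2 -0.051
-0.08 walls x 0.451 0.456 0.714 0.72
-0.14 walls x 0.447 0.452 0.71 0.715
tcp [ 0.1424 -0.5826  0.2302] yaw 13.74 tilt z [-0.     0.002 -1.   ] t 0.1
 shift tool mm [ 4.795e+02 -1.695e+02 -4.000e-01] turn about tool z -38.3 j6 end 9.8
```

Call:
carry_out:
  rows:
    - [0.038,-0.0134,0,0,0,0,50]
    - [0.038,-0.0134,0,0,0,0,50]
    - [0.038,-0.0134,0,0,0,0,50]
    - [0.038,-0.0134,0,0,0,0,50]
    - [0.038,-0.0134,0,0,0,0,50]
    - [0.038,-0.0134,0,0,0,0,50]
    - [0.038,-0.0134,0,0,0,0,50]
    - [0.038,-0.0134,0,0,0,0,50]
    - [0.038,-0.0134,0,0,0,-5.2,50]
    - [0,0,0,0,0,-5.2,50]
    - [0,0,0,0,0,-5.2,50]
    - [0,0,0,0,0,-5.2,50]

```text
time_s: 1.1
eef_pos: [0.4469, -0.3835, 0.2304]
orientation: [-0.001, 0.954, 0.3, -0.0]
contact_force: [-0.0, -0.1, 0.8]
opening: 0.503
gripper_force: 0.0
```

```bash
python3 -c "
from h import *
plan(.568,-.307,.131,34.5)"
```

```text
tcp [ 0.4469 -0.3835  0.2304] yaw 34.92 tilt z [-0.001  0.001 -1.   ] t 1.1
 shift tool mm [143.1   6.8  99.4] turn about tool z 0.4 j6 end 27.1
```

Call:
carry_out:
  rows:
    - [0.0358,0.0017,0,0,0,0,50]
    - [0.0358,0.0017,0,0,0,0,50]
    - [0.0358,0.0017,0,0,0,0,50]
    - [0.0358,0.0017,0,0,0,0,50]
    - [0,0,0.03,0,0,0,50]
    - [0,0,0.03,0,0,0,50]
    - [0,0,0.025,0,0,0,50]
    - [0,0,0.014,0,0,0,50]
    - [0,0,0,0,0,0,50]
    - [0,0,0,0,0,0,5]
    - [0,0,0,0,0,0,5]
    - [0,0,0,0,0,0,5]

```text
time_s: 2.1
eef_pos: [0.5679, -0.3088, 0.1352]
orientation: [0.0, 0.955, 0.297, 0.001]
contact_force: [-3.1, 2.1, 0.3]
opening: 0.147
gripper_force: 59.9
```

Call:
carry_out:
  rows:
    - [0,0,0,0,0,0,5]
    - [0,0,0,0,0,0,5]
    - [0,0,0,0,0,0,5]
    - [0,0,0,0,0,0,5]

```text
time_s: 2.43
eef_pos: [0.568, -0.3088, 0.1352]
orientation: [0.001, 0.955, 0.297, 0.001]
contact_force: [-4.3, 3.2, 2.5]
opening: 0.147
gripper_force: 60.1
```

```bash
python3 -c "
from h import *
plan(.568,-.307,.131,117.4);print(arm.sense()['torque'])"
```

```text
tcp [ 0.568  -0.3088  0.1352] yaw 34.54 tilt z [ 0.002 -0.001 -1.   ] t 2.43
 shift tool mm [ 1.  -1.5  4.2] turn about tool z -82.9 j6 end -55.8
[0.5136441  0.5962174  0.01732804]
```

Call:
carry_out:
  rows:
    - [0,0,0,0,0,-6.5,5]
    - [0,0,0,0,0,-6.5,5]
    - [0,0,0,0,0,-6.5,5]
    - [0,0,0,0,0,-6.5,5]
    - [0,0,0,0,0,-6.5,5]
    - [0,0,0,0,0,-6.5,5]
    - [0,0,0,0,0,-6.5,5]
    - [0,0,0,0,0,-6.5,5]
    - [0,0,0,0,0,-6.5,5]
    - [0,0,0,0,0,-6.5,5]
    - [0,0,0,0,0,-6.5,5]
    - [0,0,0,0,0,-6.5,5]

```text
time_s: 3.43
eef_pos: [0.5686, -0.3088, 0.1352]
orientation: [0.002, 0.553, 0.833, 0.001]
contact_force: [-2.0, 3.2, 1.8]
opening: 0.145
gripper_force: 60.0
```

Call:
carry_out:
  rows:
    - [0,0,0,0,0,-3,5]
    - [0,0,0,0,0,-2,5]
    - [0,0,0,0,0,-2,5]
    - [0,0,0,0,0,0,5]

```text
time_s: 3.77
eef_pos: [0.5686, -0.3087, 0.1352]
orientation: [0.002, 0.504, 0.864, 0.001]
contact_force: [-1.3, 3.8, 4.7]
opening: 0.146
gripper_force: 68.4
```

```bash
python3 -c "
from h import *
plan(.568,-.307,.131,117.4);print(arm.sense()['torque'])"
```

```text
tcp [ 0.5686 -0.3087  0.1352] yaw 119.5 tilt z [ 0.003 -0.    -1.   ] t 3.77
 shift tool mm [1.8 0.3 4.2] turn about tool z 2.1 j6 end -55.8
[ 0.95803821  0.08316123 -1.41986055]
```

Call:
carry_out:
  rows:
    - [0,0,0,0,0,1,30]
    - [0,0,0,0,0,0,50]
    - [0,0,0,0,0,0,50]
    - [0,0,-0.02,0,0,0,50]
    - [0,0,-0.04,0,0,0,50]
    - [0,0,-0.04,0,0,0,50]
    - [0,0,0,0,0,0,50]

```text
time_s: 4.35
eef_pos: [0.5696, -0.3102, 0.243]
orientation: [0.007, 0.511, 0.86, -0.0]
contact_force: [0.6, -1.2, 3.0]
opening: 0.5
gripper_force: 0.0
```

```bash
python3 -c "
from h import *
p,d,K,T=cap('top'); cv2.imwrite('pics/t1.png',p[100:320,130:530,::-1].repeat(2,0).repeat(2,1)[:,:])
for o in cauls(p,d,K,T): print(*o)
plan(.603,.179,.230,110)"
```

```text
[306. 135.] [766.  85.] [123.  91.] 38.0 [766.  85.] [123.  91.] 38.0 [ 10. 171. 141.] 0.075
[251. 148.] [741. 228.] [51. 50.] 51.6 [741. 228.] [51. 50.] 51.6 [ 11. 177. 118.] 0.125
[224. 178.] [670. 305.] [17. 35.] 130.7 [670. 304.] [31. 64.] 130.5 [ 15. 209. 236.] 0.048
[273. 203.] [603. 178.] [16. 35.] 111.2 [603. 179.] [30. 64.] 111.2 [ 15. 150. 203.] 0.048
[210. 218.] [567. 342.] [35. 17.] 7.4 [567. 342.] [64. 32.] 4.3 [ 15.5 206.  238. ] 0.049
[161. 234.] [528. 467.] [37. 18.] 26.9 [528. 467.] [64. 32.] 24.9 [ 10. 220. 214.] 0.046
[246. 254.] [472. 250.] [16. 36.] 154.5 [472. 250.] [31. 64.] 154.8 [ 14. 156. 175.] 0.049
[198. 259.] [463. 374.] [16. 36.] 154.6 [463. 374.] [31. 64.] 154.6 [ 14. 156. 173.] 0.048
[286. 259.] [457. 146.] [34. 16.] 42.9 [457. 147.] [64. 29.] 43.8 [ 14. 155. 185.] 0.049
[300. 290.] [380. 112.] [33. 34.] 132.9 [381. 112.] [34. 35.] 132.9 [ 17. 155. 237.] 0.105
tcp [ 0.5694 -0.31    0.2394] yaw 118.53 tilt z [ 0.01  -0.006 -1.   ] t 4.4
 shift tool mm [413.7 263.    6.7] turn about tool z 8.5 j6 end -3.5
```

Call:
carry_out:
  rows:
    - [0.0344,0.0219,0,0,0,0,50]
    - [0.0344,0.0219,0,0,0,0,50]
    - [0.0344,0.0219,0,0,0,0,50]
    - [0.0344,0.0219,0,0,0,0,50]
    - [0.0344,0.0219,0,0,0,0,50]
    - [0.0344,0.0219,0,0,0,0,50]
    - [0.0344,0.0219,0,0,0,0,50]
    - [0.0344,0.0219,0,0,0,0,50]
    - [0.0344,0.0219,0,0,0,0,50]
    - [0.0344,0.0219,0,0,0,0,50]
    - [0.0344,0.0219,0,0,0,0,50]
    - [0.0344,0.0219,0,0,0,7,50]

```text
time_s: 5.4
eef_pos: [0.6012, 0.1808, 0.2313]
orientation: [-0.0, 0.562, 0.827, -0.0]
contact_force: [0.1, 0.0, 0.4]
opening: 0.503
gripper_force: 0.0
```

Call:
carry_out:
  rows:
    - [0,0,0.03,0,0,0,50]
    - [0,0,0.03,0,0,0,50]
    - [0,0,0.03,0,0,0,50]
    - [0,0,0.03,0,0,0,50]
    - [0,0,0,0,0,0,50]
    - [0,0,0,0,0,0,50]

```text
time_s: 5.9
eef_pos: [0.6, 0.1784, 0.1096]
orientation: [-0.002, 0.562, 0.827, -0.002]
contact_force: [0.4, -0.4, 1.2]
opening: 0.498
gripper_force: 0.0
```

```bash
python3 -c "
from h import *
p,d,K,T=cap('top'); cv2.imwrite('pics/t2.png',cv2.resize(p[180:240,440:510],None,fx=6,fy=6,interpolation=2)[:,:,::-1])
plan(.603,.179,.033,110.5)"
```

```text
tcp [0.6015 0.1787 0.1126] yaw 111.62 tilt z [-0.001 -0.    -1.   ] t 5.95
 shift tool mm [-0.2  1.6 79.6] turn about tool z 1.1 j6 end -4.0
```

View pics/t2.png

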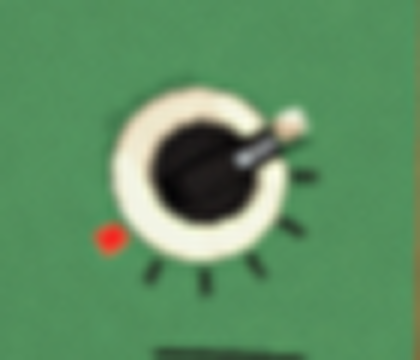

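The pointer (about (245,155)) now lies on the white off tick at (292,122), so the thermostat is off. Next I grasp the first caul.

Call:
carry_out:
  rows:
    - [0,0.0015,0.03,0,0,0,50]
    - [0,0,0.03,0,0,0,50]
    - [0,0,0.014,0,0,0,50]
    - [0,0,0.004,0,0,0,50]
    - [0,0,0,0,0,0,10]
    - [0,0,0,0,0,0,10]
    - [0,0,0,0,0,0,10]
    - [0,0,0,0,0,0,10]
    - [0,0,0,0,0,0,10]

```text
time_s: 6.7
eef_pos: [0.6043, 0.1797, 0.0371]
orientation: [0.001, 0.562, 0.827, 0.002]
contact_force: [-1.1, -0.9, 6.1]
opening: 0.16
gripper_force: 59.4
```

Call:
carry_out:
  rows:
    - [0,0,-0.03,0,0,0,10]
    - [0,0,-0.04,0,0,0,10]
    - [0,0,-0.04,0,0,0,10]
    - [0,0,-0.03,0,0,6,10]
    - [0,0,0,0,0,6.5,10]
    - [0,0,0,0,0,6.5,10]
    - [0,0,0,0,0,6.5,10]
    - [0,0,0,0,0,0,10]

```text
time_s: 7.37
eef_pos: [0.603, 0.1794, 0.1751]
orientation: [0.0, 0.732, 0.681, 0.0]
contact_force: [0.8, 0.6, -0.9]
opening: 0.159
gripper_force: 58.7
```

```bash
python3 -c "
from h import *
plan(.673,-.112,.17,85.7)"
```

```text
tcp [0.603  0.1794 0.1751] yaw 85.9 tilt z [ 0.001  0.    -1.   ] t 7.37
 shift tool mm [-285.7   90.6    5. ] turn about tool z 0.2 j6 end -5.1
```

Call:
carry_out:
  rows:
    - [-0.0357,0.0113,0,0,0,0,10]
    - [-0.0357,0.0113,0,0,0,0,10]
    - [-0.0357,0.0113,0,0,0,0,10]
    - [-0.0357,0.0113,0,0,0,0,10]
    - [-0.0357,0.0113,0,0,0,0,10]
    - [-0.0357,0.0113,0,0,0,0,10]
    - [-0.0357,0.0113,0,0,0,0,10]
    - [-0.0357,0.0113,0,0,0,0,10]
    - [0,0,0,0,0,0,10]
    - [0,0,0,0,0,0,10]

```text
time_s: 8.2
eef_pos: [0.6737, -0.114, 0.1736]
orientation: [-0.0, 0.731, 0.683, -0.0]
contact_force: [-1.0, -0.6, -0.3]
opening: 0.159
gripper_force: 58.7
```

```bash
python3 -c "
from h import *
p,d,K,T=cap('scene'); cv2.imwrite('pics/s1.png',cv2.resize(p[110:270,150:350],None,fx=4,fy=4-.25)[:,:,::-1])
plan(.673,-.112,.058,85.7)"
```

```text
tcp [ 0.6737 -0.1123  0.1739] yaw 86.18 tilt z [-0.001  0.001 -1.   ] t 8.25
 shift tool mm [  0.2  -0.6 115.9] turn about tool z 0.5 j6 end -5.1
```

View pics/s1.png

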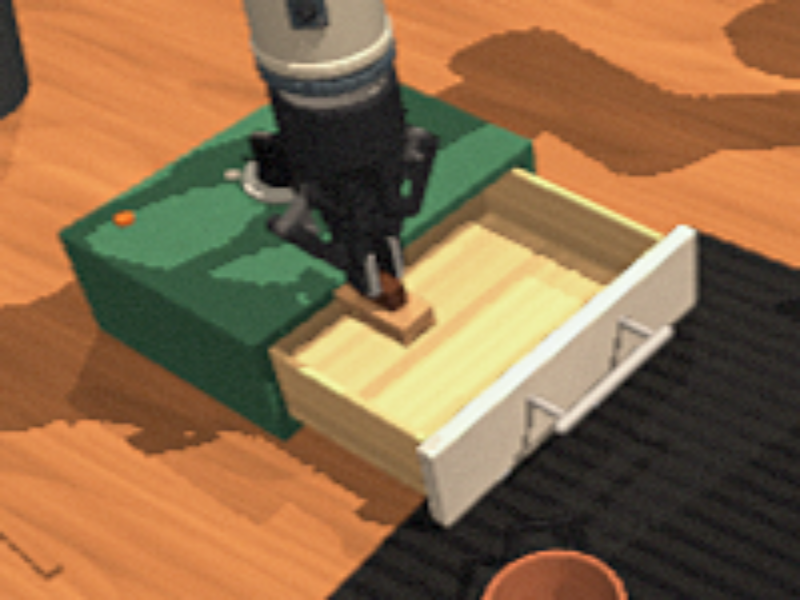

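The scene view shows the caul level in the gripper at about (400,310), above the drawer's far end. I'll lower it slightly inward of the side wall.

Call:
carry_out:
  rows:
    - [0,-0.006,0.03,0,0,0,10]
    - [0,0,0.03,0,0,0,10]
    - [0,0,0.03,0,0,0,10]
    - [0,0,0.018,0,0,0,10]
    - [0,0,0.006,0,0,0,10]
    - [0,0,0,0,0,0,10]
    - [0,0,0,0,0,0,10]

```text
time_s: 8.83
eef_pos: [0.6679, -0.1096, 0.0608]
orientation: [0.0, 0.729, 0.684, 0.0]
contact_force: [1.3, 1.0, 0.2]
opening: 0.163
gripper_force: 60.9
```

Call:
carry_out:
  rows:
    - [0,0,0.003,0,0,0,10]
    - [0,0,0.001,0,0,0,10]
    - [0,0,0,0,0,0,10]
    - [0,0,0,0,0,0,10]

```text
time_s: 9.17
eef_pos: [0.6689, -0.1107, 0.0583]
orientation: [0.001, 0.73, 0.683, 0.001]
contact_force: [0.9, 1.3, 6.3]
opening: 0.159
gripper_force: 61.6
```

Call:
carry_out:
  rows:
    - [0,0,0,0,0,0,32]
    - [0,0,0,0,0,0,32]
    - [0,0,0,0,0,0,32]
    - [0,0,-0.015,0,0,0,32]
    - [0,0,-0.03,0,0,0,32]
    - [0,0,-0.04,0,0,0,32]
    - [0,0,-0.04,0,0,0,32]
    - [0,0,-0.005,0,0,0,50]
    - [0,0,0,0,0,0,50]

```text
time_s: 9.92
eef_pos: [0.6694, -0.1117, 0.1916]
orientation: [0.004, 0.731, 0.683, 0.002]
contact_force: [-0.2, 0.4, -0.1]
opening: 0.503
gripper_force: 0.0
```

```bash
python3 -c "
from h import *
p,d,K,T=cap('top')
for o in cauls(p,d,K,T): 
  if o[7][1]<170: print(*o[:7],o[8])
P=cloud(d,K,T);print('pale caul in drawer z', P[185:205,380:425,2].max())
plan(.472,.250,.13,154.7)"
```

```text
[246. 254.] [472. 249.] [16. 36.] 154.6 [472. 250.] [30. 64.] 155.3 0.049
[198. 259.] [463. 374.] [16. 36.] 155.4 [463. 374.] [31. 64.] 155.5 0.051
[286. 259.] [457. 146.] [34. 16.] 43.0 [457. 147.] [64. 29.] 43.7 0.047
[300. 290.] [380. 112.] [33. 35.] 133.5 [380. 112.] [34. 35.] 160.0 0.105
pale caul in drawer z 1.286064073111245
tcp [ 0.6685 -0.1115  0.1882] yaw 86.12 tilt z [ 0.004 -0.001 -1.   ] t 9.97
 shift tool mm [ 347.4 -220.7   57.2] turn about tool z -68.6 j6 end -36.8
```

Call:
carry_out:
  rows:
    - [0.0316,-0.0201,0,0,0,0,50]
    - [0.0316,-0.0201,0,0,0,0,50]
    - [0.0316,-0.0201,0,0,0,0,50]
    - [0.0316,-0.0201,0,0,0,0,50]
    - [0.0316,-0.0201,0,0,0,0,50]
    - [0.0316,-0.0201,0,0,0,0,50]
    - [0.0316,-0.0201,0,0,0,0,50]
    - [0.0316,-0.0201,0,0,0,0,50]
    - [0.0316,-0.0201,0,0,0,0,50]
    - [0.0316,-0.0201,0,0,0,0,50]
    - [0.0316,-0.0201,0,0,0,0,50]
    - [0,0,0,0,0,-6,50]

```text
time_s: 10.97
eef_pos: [0.4667, 0.2553, 0.1837]
orientation: [-0.002, 0.692, 0.721, -0.001]
contact_force: [-0.2, -0.2, 0.3]
opening: 0.493
gripper_force: 0.0
```

Call:
carry_out:
  rows:
    - [0,0,0.01,0,0,-6.3,50]
    - [0,0,0.01,0,0,-6.3,50]
    - [0,0,0.01,0,0,-6.3,50]
    - [0,0,0.01,0,0,-6.3,50]
    - [0,0,0.01,0,0,-6.3,50]
    - [0,0,0.01,0,0,-6.3,50]
    - [0,0,0.01,0,0,-6.3,50]
    - [0,0,0.01,0,0,-6.3,50]
    - [0,0,0.01,0,0,-6.3,50]
    - [0,0,0,0,0,-6,50]
    - [0,0,0,0,0,0,50]
    - [0,0,0,0,0,0,50]

```text
time_s: 11.97
eef_pos: [0.4699, 0.25, 0.0943]
orientation: [-0.001, 0.219, 0.976, -0.001]
contact_force: [-1.0, 0.8, -0.9]
opening: 0.497
gripper_force: 0.0
```

```bash
python3 -c "
from h import *
plan(.472,.250,.037,155)"
```

```text
tcp [0.4699 0.25   0.0943] yaw 154.64 tilt z [-0.003 -0.001 -1.   ] t 11.97
 shift tool mm [-2.1  1.  57.3] turn about tool z -0.4 j6 end -37.1
```

Call:
carry_out:
  rows:
    - [-0.002,0.001,0.03,0,0,0,50]
    - [0,0,0.022,0,0,0,50]
    - [0,0,0.006,0,0,0,50]
    - [0,0,0,0,0,0,50]
    - [0,0,0,0,0,0,10]
    - [0,0,0,0,0,0,10]
    - [0,0,0,0,0,0,10]
    - [0,0,0,0,0,0,10]
    - [0,0,0,0,0,0,10]

```text
time_s: 12.72
eef_pos: [0.4739, 0.2509, 0.0403]
orientation: [0.001, 0.218, 0.976, 0.001]
contact_force: [-1.5, -1.5, 6.1]
opening: 0.15
gripper_force: 59.1
```

Call:
carry_out:
  rows:
    - [0,0,-0.03,0,0,0,10]
    - [0,0,-0.04,0,0,6.3,10]
    - [0,0,-0.04,0,0,6.3,10]
    - [0,0,-0.03,0,0,6.3,10]
    - [0,0,0,0,0,6.3,10]
    - [0,0,0,0,0,6.3,10]
    - [0,0,0,0,0,6.3,10]
    - [0,0,0,0,0,6.3,10]
    - [0,0,0,0,0,6.3,10]
    - [0,0,0,0,0,6.3,10]
    - [0,0,0,0,0,6.3,10]
    - [0,0,0,0,0,6,10]

```text
time_s: 13.72
eef_pos: [0.473, 0.2506, 0.1785]
orientation: [0.0, 0.734, 0.679, 0.0]
contact_force: [-0.3, 0.2, -0.7]
opening: 0.146
gripper_force: 58.6
```

```bash
python3 -c "
from h import *
plan(.611,-.107,.17,85.7)
plan(.556,-.103,.17,85.7)
plan(.501,-.099,.17,85.7)"
```

```text
tcp [0.473  0.2506 0.1785] yaw 85.5 tilt z [ 0.  0. -1.] t 13.72
 shift tool mm [-345.7  165.6    8.5] turn about tool z -0.2 j6 end -5.6
tcp [0.473  0.2506 0.1785] yaw 85.5 tilt z [ 0.  0. -1.] t 13.72
 shift tool mm [-346.   110.5    8.4] turn about tool z -0.2 j6 end -6.2
tcp [0.473  0.2506 0.1785] yaw 85.5 tilt z [ 0.  0. -1.] t 13.72
 shift tool mm [-346.3   55.3    8.4] turn about tool z -0.2 j6 end -6.9
```

Call:
carry_out:
  rows:
    - [-0.0346,0.0166,0,0,0,0,10]
    - [-0.0346,0.0166,0,0,0,0,10]
    - [-0.0346,0.0166,0,0,0,0,10]
    - [-0.0346,0.0166,0,0,0,0,10]
    - [-0.0346,0.0166,0,0,0,0,10]
    - [-0.0346,0.0166,0,0,0,0,10]
    - [-0.0346,0.0166,0,0,0,0,10]
    - [-0.0346,0.0166,0,0,0,0,10]
    - [-0.0346,0.0166,0,0,0,0,10]
    - [-0.0346,0.0166,0,0,0,0,10]
    - [0,0,0,0,0,0,10]
    - [0,0,0,0,0,0,10]

```text
time_s: 14.72
eef_pos: [0.6134, -0.1087, 0.1775]
orientation: [-0.0, 0.734, 0.68, -0.0]
contact_force: [-0.5, 0.2, 0.0]
opening: 0.145
gripper_force: 58.7
```

```bash
python3 -c "
from h import *
p,d,K,T=cap('scene'); cv2.imwrite('pics/s2.png',cv2.resize(p[110:270,150:350],None,fx=4,fy=4-.25)[:,:,::-1])
plan(.611,-.107,.061,85.7)"
```

```text
tcp [ 0.6133 -0.1072  0.1779] yaw 85.73 tilt z [-0.001  0.001 -1.   ] t 14.77
 shift tool mm [-1.000e-01 -2.200e+00  1.169e+02] turn about tool z 0.0 j6 end -5.6
```

View pics/s2.png

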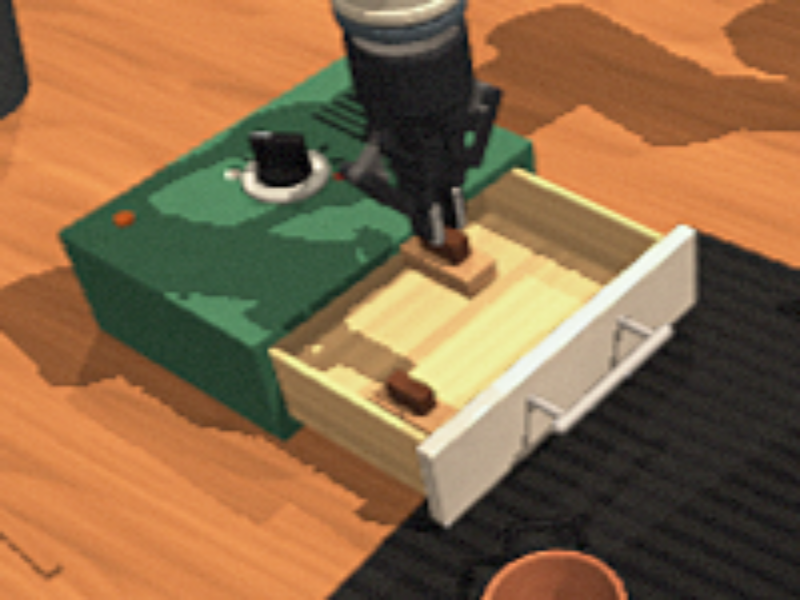

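The first caul lies flat near (415,400), and the second hangs level at (455,265).

Call:
carry_out:
  rows:
    - [0,-0.002,0.03,0,0,0,10]
    - [0,0,0.03,0,0,0,10]
    - [0,0,0.03,0,0,0,10]
    - [0,0,0.02,0,0,0,10]
    - [0,0,0.004,0,0,0,10]
    - [0,0,0.003,0,0,0,10]
    - [0,0,0,0,0,0,10]
    - [0,0,0,0,0,0,10]

```text
time_s: 15.43
eef_pos: [0.6115, -0.1051, 0.0622]
orientation: [0.0, 0.732, 0.682, 0.0]
contact_force: [-0.7, 0.2, 0.0]
opening: 0.145
gripper_force: 68.4
```

Call:
carry_out:
  rows:
    - [0,0,0.002,0,0,0,10]
    - [0,0,0.001,0,0,0,10]
    - [0,0,0,0,0,0,10]
    - [0,0,0,0,0,0,10]

```text
time_s: 15.77
eef_pos: [0.6125, -0.1058, 0.0615]
orientation: [0.002, 0.732, 0.681, 0.001]
contact_force: [-3.1, 1.0, 9.4]
opening: 0.148
gripper_force: 70.1
```

Contact with the floor. I'll release, rise, and plan for the caul at (457,146).

Call:
carry_out:
  rows:
    - [0,0,0,0,0,0,32]
    - [0,0,0,0,0,0,32]
    - [0,0,0,0,0,0,32]
    - [0,0,-0.015,0,0,0,32]
    - [0,0,-0.03,0,0,0,32]
    - [0,0,-0.04,0,0,0,32]
    - [0,0,-0.04,0,0,0,32]
    - [0,0,0,0,0,0,50]
    - [0,0,0,0,0,0,50]

```text
time_s: 16.52
eef_pos: [0.6128, -0.1067, 0.1873]
orientation: [0.003, 0.732, 0.681, 0.002]
contact_force: [-0.3, 0.1, 0.4]
opening: 0.499
gripper_force: 0.0
```

```bash
python3 -c "
from h import *
p,d,K,T=cap('top')
for o in cauls(p,d,K,T): 
  if o[7][1]<170: print(*o[:7],o[8])
plan(.457,.1465,.13,43.5)"
```

```text
[198. 259.] [463. 374.] [17. 36.] 152.5 [463. 374.] [31. 64.] 155.3 0.049
[286. 259.] [457. 146.] [34. 16.] 43.7 [457. 147.] [64. 29.] 44.0 0.047
[300. 290.] [380. 112.] [33. 35.] 133.0 [381. 112.] [33. 35.] 129.0 0.106
tcp [ 0.6118 -0.1065  0.1843] yaw 85.83 tilt z [ 0.002 -0.001 -1.   ] t 16.57
 shift tool mm [ 241.1 -172.9   53.8] turn about tool z 42.3 j6 end 64.3
```

Call:
carry_out:
  rows:
    - [0.0301,-0.0216,0,0,0,0,50]
    - [0.0301,-0.0216,0,0,0,0,50]
    - [0.0301,-0.0216,0,0,0,0,50]
    - [0.0301,-0.0216,0,0,0,0,50]
    - [0.0301,-0.0216,0,0,0,0,50]
    - [0.0301,-0.0216,0,0,0,0,50]
    - [0.0301,-0.0216,0,0,0,0,50]
    - [0.0301,-0.0216,0,0,0,0,50]
    - [0,0,0,0,0,7,50]
    - [0,0,0,0,0,7,50]
    - [0,0,0,0,0,7,50]
    - [0,0,0,0,0,7,50]

```text
time_s: 17.57
eef_pos: [0.4554, 0.1465, 0.1807]
orientation: [-0.0, 0.877, 0.481, -0.002]
contact_force: [-0.1, 0.0, 0.3]
opening: 0.497
gripper_force: 0.0
```

Call:
carry_out:
  rows:
    - [0,0,0.02,0,0,7,50]
    - [0,0,0.03,0,0,7,50]
    - [0,0,0.03,0,0,0,50]
    - [0,0,0,0,0,0,50]
    - [0,0,0,0,0,0,50]

```text
time_s: 17.98
eef_pos: [0.4544, 0.1457, 0.1]
orientation: [-0.001, 0.928, 0.374, -0.004]
contact_force: [-0.0, 0.3, 0.7]
opening: 0.503
gripper_force: 0.0
```

```bash
python3 -c "
from h import *
plan(.457,.1465,.037,43.7)"
```

```text
tcp [0.4544 0.1457 0.1   ] yaw 43.87 tilt z [-0.007 -0.002 -1.   ] t 17.98
 shift tool mm [ 2.8  1.5 63. ] turn about tool z 0.2 j6 end 64.1
```

Call:
carry_out:
  rows:
    - [0.002,0.001,0.03,0,0,0,50]
    - [0,0,0.028,0,0,0,50]
    - [0,0,0.006,0,0,0,50]
    - [0,0,0,0,0,0,50]
    - [0,0,0,0,0,0,10]
    - [0,0,0,0,0,0,10]
    - [0,0,0,0,0,0,10]
    - [0,0,0,0,0,0,10]
    - [0,0,0,0,0,0,10]

```text
time_s: 18.73
eef_pos: [0.4604, 0.1474, 0.0436]
orientation: [0.0, 0.928, 0.373, 0.003]
contact_force: [-4.4, -0.8, 9.5]
opening: 0.099
gripper_force: 4.7
```

Call:
carry_out:
  rows:
    - [0,0,-0.03,0,0,0,10]
    - [0,0,-0.04,0,0,0,10]
    - [0,0,-0.04,0,0,-7,10]
    - [0,0,-0.03,0,0,-7,10]
    - [0,0,0,0,0,-7,10]
    - [0,0,0,0,0,-7,10]
    - [0,0,0,0,0,-7,10]
    - [0,0,0,0,0,-7,10]
    - [0,0,0,0,0,0,10]

```text
time_s: 19.48
eef_pos: [0.4591, 0.147, 0.1813]
orientation: [0.001, 0.731, 0.682, 0.001]
contact_force: [0.0, -0.2, -0.2]
opening: 0.101
gripper_force: 0.0
```

```bash
python3 -c "
from h import *
plan(.556,-.103,.17,85.7)"
```

```text
tcp [0.4591 0.147  0.1813] yaw 86.08 tilt z [ 0.003  0.001 -1.   ] t 19.48
 shift tool mm [-242.8  113.7   11.4] turn about tool z 0.4 j6 end -6.2
```

The grasp missed: the fingers reached 10 % with no grip. I'll look again.

```bash
python3 -c "
from h import *
p,d,K,T=cap('scene'); cv2.imwrite('pics/s3.png',cv2.resize(p[160:300,320:500],None,fx=4,fy=4)[:,:,::-1])
p,d,K,T=cap('top')
for o in cauls(p,d,K,T): print(*o[:7],o[8])
"
```

```text
[307. 135.] [767.  84.] [123.  89.] 40.5 [767.  84.] [123.  89.] 40.5 0.076
[251. 148.] [742. 228.] [50. 51.] 140.4 [742. 228.] [50. 51.] 140.4 0.125
[224. 178.] [670. 304.] [17. 35.] 130.9 [670. 304.] [31. 64.] 130.9 0.048
[210. 218.] [567. 342.] [35. 17.] 5.8 [567. 342.] [64. 31.] 5.3 0.049
[161. 234.] [528. 467.] [36. 17.] 24.3 [528. 467.] [64. 32.] 23.8 0.047
[197. 259.] [463. 374.] [17. 36.] 154.5 [463. 374.] [31. 63.] 155.6 0.049
```

View pics/s3.png

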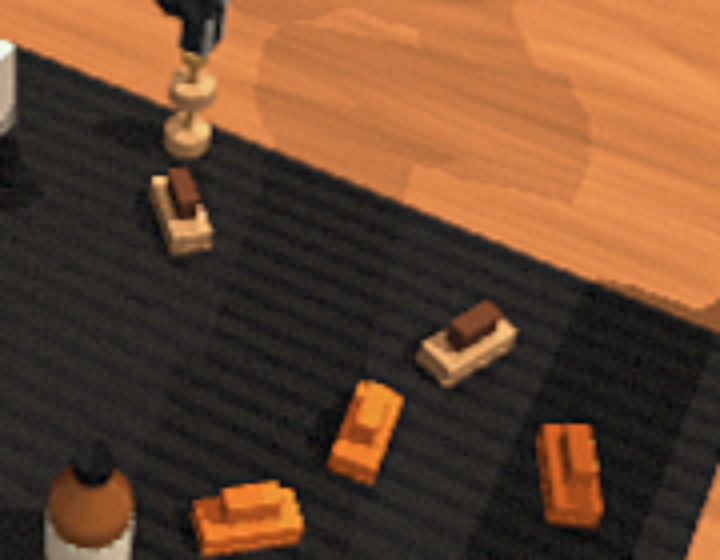

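Call:
carry_out:
  rows:
    - [-0.04,0,0,0,0,0,50]
    - [-0.04,0,0,0,0,0,50]
    - [-0.04,0,0,0,0,0,50]
    - [0,0.04,0,0,0,0,50]
    - [0,0.04,0,0,0,0,50]
    - [0,0,0,0,0,0,50]

```text
time_s: 20.08
eef_pos: [0.5334, 0.0197, 0.1749]
orientation: [-0.002, 0.735, 0.678, -0.002]
contact_force: [0.2, 0.6, -0.3]
opening: 0.497
gripper_force: 0.0
```

```bash
python3 -c "
from h import *
p,d,K,T=cap('top'); cv2.imwrite('pics/t4.png',cv2.resize(p[150:310,230:430],None,fx=4,fy=3.75,interpolation=2)[:,:,::-1])
for o in cauls(p,d,K,T): print(*o)
plan(.457,.1465,.12,43.7)"
```

```text
[307. 135.] [767.  85.] [123.  90.] 40.8 [767.  85.] [123.  90.] 40.8 [ 10. 174. 137.] 0.076
[251. 148.] [742. 228.] [51. 50.] 50.0 [742. 228.] [50. 51.] 92.6 [ 11. 176. 120.] 0.126
[224. 178.] [670. 304.] [17. 35.] 131.0 [670. 305.] [31. 64.] 131.1 [ 15. 208. 238.] 0.047
[210. 218.] [567. 342.] [34. 17.] 5.3 [568. 342.] [64. 31.] 5.4 [ 16. 205. 240.] 0.049
[161. 235.] [529. 467.] [37. 17.] 24.9 [528. 467.] [64. 31.] 27.1 [ 10. 219. 217.] 0.047
[197. 259.] [463. 374.] [17. 35.] 155.0 [463. 374.] [31. 64.] 156.4 [ 14. 155. 177.] 0.048
[287. 259.] [457. 145.] [34. 14.] 43.8 [457. 147.] [64. 29.] 43.7 [ 14.  153.  198.5] 0.05
tcp [0.5311 0.0204 0.1761] yaw 85.53 tilt z [-0.006  0.    -1.   ] t 20.13
 shift tool mm [119.9 -83.4  56.5] turn about tool z 41.8 j6 end 64.1
```

View pics/t4.png

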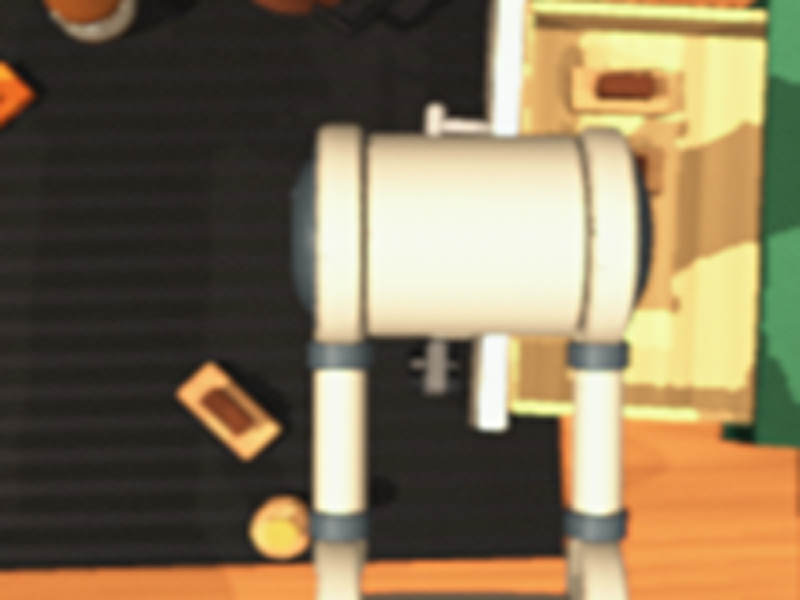

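The caul hasn't moved (crop pixel (230,410), measured at 457/146 mm). The tips were simply too high, so I'll go back, let the arm settle, and grasp lower.

Call:
carry_out:
  rows:
    - [0.03,-0.0209,0,0,0,0,50]
    - [0.03,-0.0209,0,0,0,0,50]
    - [0.03,-0.0209,0,0,0,0,50]
    - [0.03,-0.0209,0,0,0,0,50]
    - [0,0,0,0,0,7,50]
    - [0,0,0,0,0,7,50]
    - [0,0,0,0,0,7,50]
    - [0,0,0,0,0,7,50]
    - [0,0,0,0,0,7,50]
    - [0,0,0,0,0,7,50]

```text
time_s: 20.97
eef_pos: [0.4544, 0.1475, 0.1807]
orientation: [0.0, 0.929, 0.369, 0.001]
contact_force: [-0.2, -1.1, 0.1]
opening: 0.501
gripper_force: 0.0
```

Call:
carry_out:
  rows:
    - [0,0,0.03,0,0,0,50]
    - [0,0,0.03,0,0,0,50]
    - [0,0,0.02,0,0,0,50]
    - [0,0,0,0,0,0,50]
    - [0,0,0,0,0,0,50]
    - [0,0,0,0,0,0,50]
    - [0,0,0,0,0,0,50]
    - [0,0,0,0,0,0,50]
    - [0,0,0,0,0,0,50]

```text
time_s: 21.72
eef_pos: [0.4557, 0.1474, 0.1008]
orientation: [0.0, 0.928, 0.373, 0.001]
contact_force: [0.2, -0.1, -0.2]
opening: 0.503
gripper_force: 0.0
```

```bash
python3 -c "
from h import *
plan(.457,.1465,.030,43.7)"
```

```text
tcp [0.4557 0.1474 0.1008] yaw 43.81 tilt z [ 0.002  0.001 -1.   ] t 21.72
 shift tool mm [ 0.2  1.4 70.8] turn about tool z 0.1 j6 end 64.1
```

Call:
carry_out:
  rows:
    - [0,0.0015,0.03,0,0,0,50]
    - [0,0,0.025,0,0,0,50]
    - [0,0,0.01,0,0,0,50]
    - [0,0,0.004,0,0,0,50]
    - [0,0,0,0,0,0,50]
    - [0,0,0,0,0,0,50]

```text
time_s: 22.22
eef_pos: [0.4568, 0.1463, 0.0316]
orientation: [0.0, 0.928, 0.373, 0.001]
contact_force: [0.7, -0.0, -0.5]
opening: 0.501
gripper_force: 0.0
```

Call:
carry_out:
  rows:
    - [0,0,0,0,0,0,10]
    - [0,0,0,0,0,0,10]
    - [0,0,0,0,0,0,10]
    - [0,0,0,0,0,0,10]
    - [0,0,0,0,0,0,10]

```text
time_s: 22.63
eef_pos: [0.4572, 0.1463, 0.032]
orientation: [0.0, 0.928, 0.373, 0.002]
contact_force: [0.2, -1.5, 5.6]
opening: 0.167
gripper_force: 60.9
```

Call:
carry_out:
  rows:
    - [0,0,-0.03,0,0,0,10]
    - [0,0,-0.04,0,0,0,10]
    - [0,0,-0.04,0,0,-7,10]
    - [0,0,-0.035,0,0,-7,10]
    - [0,0,0,0,0,-7,10]
    - [0,0,0,0,0,-7,10]
    - [0,0,0,0,0,-7,10]
    - [0,0,0,0,0,-7,10]
    - [0,0,0,0,0,0,10]
    - [0,0,0,0,0,0,10]

```text
time_s: 23.47
eef_pos: [0.456, 0.1461, 0.1751]
orientation: [-0.0, 0.734, 0.68, -0.0]
contact_force: [1.1, -0.6, 0.7]
opening: 0.166
gripper_force: 60.1
```

```bash
python3 -c "
from h import *
plan(.556,-.103,.17,85.7)"
```

```text
tcp [0.456  0.1461 0.1751] yaw 85.62 tilt z [-0. -0. -1.] t 23.47
 shift tool mm [-240.7  118.8    5.1] turn about tool z -0.1 j6 end -6.2
```

Call:
carry_out:
  rows:
    - [-0.0344,0.017,0,0,0,0,10]
    - [-0.0344,0.017,0,0,0,0,10]
    - [-0.0344,0.017,0,0,0,0,10]
    - [-0.0344,0.017,0,0,0,0,10]
    - [-0.0344,0.017,0,0,0,0,10]
    - [-0.0344,0.017,0,0,0,0,10]
    - [-0.0344,0.017,0,0,0,0,10]
    - [0,0,0,0,0,0,10]
    - [0,0,0,0,0,0,10]
    - [0,0,0,0,0,0,10]
    - [0,0,0,0,0,0,10]

```text
time_s: 24.38
eef_pos: [0.5571, -0.1017, 0.1754]
orientation: [-0.0, 0.732, 0.681, 0.0]
contact_force: [-0.4, 0.0, -0.1]
opening: 0.165
gripper_force: 60.0
```

Call:
carry_out:
  rows:
    - [0,0,0.03,0,0,0,10]
    - [0,0,0.03,0,0,0,10]
    - [0,0,0.03,0,0,0,10]
    - [0,0,0.02,0,0,0,10]
    - [0,0,0.008,0,0,0,10]
    - [0,0,0,0,0,0,10]
    - [0,0,0,0,0,0,10]
    - [0,0,0,0,0,0,10]

```text
time_s: 25.05
eef_pos: [0.5581, -0.1023, 0.059]
orientation: [0.001, 0.732, 0.681, 0.001]
contact_force: [-0.0, 0.2, -1.1]
opening: 0.158
gripper_force: 60.1
```

Call:
carry_out:
  rows:
    - [0,0,0.003,0,0,0,10]
    - [0,0,0.002,0,0,0,10]
    - [0,0,0,0,0,0,10]
    - [0,0,0,0,0,0,10]
    - [0,0,0,0,0,0,10]

```text
time_s: 25.47
eef_pos: [0.5581, -0.1028, 0.054]
orientation: [0.001, 0.732, 0.681, 0.001]
contact_force: [-0.1, 0.9, 5.9]
opening: 0.166
gripper_force: 60.8
```

Floor contact again. I'll release, rise, and plan for the last caul.

Call:
carry_out:
  rows:
    - [0,0,0,0,0,0,32]
    - [0,0,0,0,0,0,32]
    - [0,0,0,0,0,0,32]
    - [0,0,-0.015,0,0,0,32]
    - [0,0,-0.03,0,0,0,32]
    - [0,0,-0.04,0,0,0,32]
    - [0,0,-0.04,0,0,0,32]
    - [0,0,0,0,0,0,50]
    - [0,0,0,0,0,0,50]
    - [0,0,0,0,0,0,50]

```text
time_s: 26.3
eef_pos: [0.5572, -0.1028, 0.1769]
orientation: [-0.0, 0.732, 0.681, -0.0]
contact_force: [0.3, 0.0, -0.7]
opening: 0.498
gripper_force: 0.0
```

```bash
python3 -c "
from h import *
p,d,K,T=cap('top')
for o in cauls(p,d,K,T): 
  if o[7][1]<170: print(*o[:7],o[8])
plan(.463,.374,.11,154.9)"
```

```text
[198. 259.] [463. 374.] [16. 36.] 153.3 [463. 374.] [31. 64.] 154.9 0.047
[300. 290.] [380. 112.] [33. 35.] 133.3 [379. 111.] [34. 34.] 179.0 0.106
tcp [ 0.5567 -0.1027  0.1757] yaw 85.82 tilt z [-0.002  0.001 -1.   ] t 26.35
 shift tool mm [ 468.5 -128.1   66.1] turn about tool z -69.1 j6 end -26.0
```

Call:
carry_out:
  rows:
    - [0.039,-0.0107,0,0,0,0,50]
    - [0.039,-0.0107,0,0,0,0,50]
    - [0.039,-0.0107,0,0,0,0,50]
    - [0.039,-0.0107,0,0,0,0,50]
    - [0.039,-0.0107,0,0,0,0,50]
    - [0.039,-0.0107,0,0,0,0,50]
    - [0.039,-0.0107,0,0,0,0,50]
    - [0.039,-0.0107,0,0,0,0,50]
    - [0.039,-0.0107,0,0,0,0,50]
    - [0.039,-0.0107,0,0,0,0,50]
    - [0.039,-0.0107,0,0,0,0,50]
    - [0.039,-0.0107,0,0,0,0,50]

```text
time_s: 27.35
eef_pos: [0.4618, 0.3748, 0.1747]
orientation: [-0.0, 0.732, 0.681, -0.002]
contact_force: [1.5, 0.1, -0.0]
opening: 0.498
gripper_force: 0.0
```

Call:
carry_out:
  rows:
    - [0,0,0,0,0,-6.9,50]
    - [0,0,0,0,0,-6.9,50]
    - [0,0,0,0,0,-6.9,50]
    - [0,0,0,0,0,-6.9,50]
    - [0,0,0,0,0,-6.9,50]
    - [0,0,0,0,0,-6.9,50]
    - [0,0,0,0,0,-6.9,50]
    - [0,0,0.03,0,0,-6.9,50]
    - [0,0,0.03,0,0,-6.9,50]
    - [0,0,0.01,0,0,-6.9,50]
    - [0,0,0,0,0,0,50]
    - [0,0,0,0,0,0,50]

```text
time_s: 28.35
eef_pos: [0.4623, 0.3726, 0.1049]
orientation: [-0.002, 0.22, 0.976, -0.002]
contact_force: [-0.4, -0.4, -0.1]
opening: 0.505
gripper_force: 0.0
```

Call:
carry_out:
  rows:
    - [0,0,0,0,0,0,50]
    - [0,0,0,0,0,0,50]
    - [0,0,0,0,0,0,50]

```text
time_s: 28.6
eef_pos: [0.4639, 0.3738, 0.1089]
orientation: [0.001, 0.219, 0.976, 0.001]
contact_force: [0.6, -0.2, 0.9]
opening: 0.499
gripper_force: 0.0
```

```bash
python3 -c "
from h import *
p,d,K,T=cap('top');cv2.imwrite('pics/t5.png',cv2.resize(p[130:290,320:530],None,fx=3.75,fy=3.75,interpolation=2)[:,:,::-1])
plan(.463,.374,.031,154.9)"
```

```text
tcp [0.4638 0.3737 0.1087] yaw 154.76 tilt z [ 0.002  0.001 -1.   ] t 28.65
 shift tool mm [ 0.9 -0.2 77.7] turn about tool z -0.1 j6 end -26.0
```

View pics/t5.png

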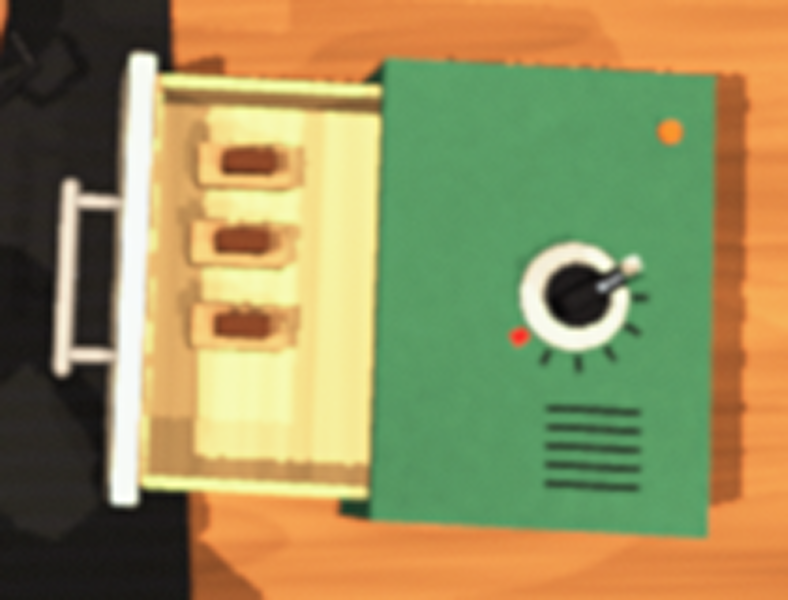

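Three cauls lie flat and apart in the drawer, at crop pixels (248,162), (243,243) and (243,325). The pointer is still on the white tick, and the near end at about (245,430) is free for the last caul.

Call:
carry_out:
  rows:
    - [0.001,0,0.03,0,0,0,50]
    - [0,0,0.03,0,0,0,50]
    - [0,0,0.013,0,0,0,50]
    - [0,0,0.004,0,0,0,50]
    - [0,0,0,0,0,0,50]
    - [0,0,0,0,0,0,50]
    - [0,0,0,0,0,0,10]
    - [0,0,0,0,0,0,10]
    - [0,0,0,0,0,0,10]
    - [0,0,0,0,0,0,10]
    - [0,0,0,0,0,0,10]

```text
time_s: 29.57
eef_pos: [0.4633, 0.3743, 0.0325]
orientation: [0.001, 0.218, 0.976, 0.001]
contact_force: [-1.7, -0.4, 5.7]
opening: 0.168
gripper_force: 59.9
```

Call:
carry_out:
  rows:
    - [0,0,-0.03,0,0,0,10]
    - [0,0,-0.04,0,0,0,10]
    - [0,0,-0.04,0,0,6.9,10]
    - [0,0,-0.035,0,0,6.9,10]
    - [0,0,0,0,0,6.9,10]
    - [0,0,0,0,0,6.9,10]
    - [0,0,0,0,0,6.9,10]
    - [0,0,0,0,0,6.9,10]
    - [0,0,0,0,0,6.9,10]
    - [0,0,0,0,0,6.9,10]
    - [0,0,0,0,0,6.9,10]
    - [0,0,0,0,0,6.9,10]

```text
time_s: 30.57
eef_pos: [0.4624, 0.3738, 0.1754]
orientation: [-0.0, 0.734, 0.679, 0.0]
contact_force: [-0.2, -0.9, -0.6]
opening: 0.166
gripper_force: 59.1
```

Call:
carry_out:
  rows:
    - [0,0,0,0,0,0,10]
    - [0,0,0,0,0,0,10]

```text
time_s: 30.73
eef_pos: [0.4624, 0.3738, 0.1754]
orientation: [-0.0, 0.731, 0.682, 0.0]
contact_force: [-0.1, 0.3, -0.0]
opening: 0.164
gripper_force: 59.1
```

```bash
python3 -c "
from h import *
plan(.501,-.099,.17,85.7)"
```

```text
tcp [0.4624 0.3738 0.1754] yaw 86.03 tilt z [ 0.  0. -1.] t 30.73
 shift tool mm [-469.    71.3    5.3] turn about tool z 0.3 j6 end -6.9
```

Call:
carry_out:
  rows:
    - [-0.0391,0.006,0,0,0,0,10]
    - [-0.0391,0.006,0,0,0,0,10]
    - [-0.0391,0.006,0,0,0,0,10]
    - [-0.0391,0.006,0,0,0,0,10]
    - [-0.0391,0.006,0,0,0,0,10]
    - [-0.0391,0.006,0,0,0,0,10]
    - [-0.0391,0.006,0,0,0,0,10]
    - [-0.0391,0.006,0,0,0,0,10]
    - [-0.0391,0.006,0,0,0,0,10]
    - [-0.0391,0.006,0,0,0,0,10]
    - [-0.0391,0.006,0,0,0,0,10]
    - [-0.0391,0.006,0,0,0,0,10]

```text
time_s: 31.73
eef_pos: [0.4998, -0.1014, 0.1757]
orientation: [0.0, 0.731, 0.682, 0.0]
contact_force: [0.8, 0.3, -1.0]
opening: 0.165
gripper_force: 59.0
```

Call:
carry_out:
  rows:
    - [0,0,0,0,0,0,10]
    - [0,0,0,0,0,0,10]
    - [0,0,0,0,0,0,10]
    - [0,0,0,0,0,0,10]

```text
time_s: 32.07
eef_pos: [0.5001, -0.0982, 0.1754]
orientation: [-0.0, 0.731, 0.682, 0.0]
contact_force: [-0.3, 0.9, 0.5]
opening: 0.163
gripper_force: 59.0
```

Call:
carry_out:
  rows:
    - [0,0,0.03,0,0,0,10]
    - [0,0,0.03,0,0,0,10]
    - [0,0,0.03,0,0,0,10]
    - [0,0,0.02,0,0,0,10]
    - [0,0,0.008,0,0,0,10]
    - [0,0,0.003,0,0,0,10]
    - [0,0,0.002,0,0,0,10]
    - [0,0,0,0,0,0,10]
    - [0,0,0,0,0,0,10]

```text
time_s: 32.82
eef_pos: [0.5006, -0.0983, 0.0545]
orientation: [0.001, 0.731, 0.682, 0.0]
contact_force: [-3.7, 1.6, 6.8]
opening: 0.165
gripper_force: 59.9
```

Call:
carry_out:
  rows:
    - [0,0,0,0,0,0,32]
    - [0,0,0,0,0,0,32]
    - [0,0,0,0,0,0,32]
    - [0,0,-0.015,0,0,0,32]
    - [0,0,-0.03,0,0,0,32]
    - [0,0,-0.04,0,0,0,32]
    - [0,0,-0.04,0,0,0,0]
    - [0.03,0,0,0,0,0,0]
    - [0.04,0,0,0,0,0,0]
    - [0.04,0,0,0,0,0,0]
    - [0.04,0,0,0,0,0,0]
    - [0,0,0,0,0,0,0]

```text
time_s: 33.82
eef_pos: [0.5108, 0.0566, 0.1773]
orientation: [-0.001, 0.73, 0.683, 0.001]
contact_force: [0.7, -0.3, -0.4]
opening: -0.004
gripper_force: 0.0
```

Call:
carry_out:
  rows:
    - [0.04,0,0,0,0,0,0]
    - [0,0.04,0,0,0,0,0]
    - [0,0,0,0,0,0,0]
    - [0,0,0,0,0,0,0]

```text
time_s: 34.15
eef_pos: [0.554, 0.0874, 0.1744]
orientation: [-0.001, 0.732, 0.681, -0.002]
contact_force: [-0.2, 0.7, 0.6]
opening: -0.001
gripper_force: 0.0
```

```bash
python3 -c "
from h import *
p,d,K,T=cap('top');cv2.imwrite('pics/t6.png',cv2.resize(p[130:290,220:430],None,fx=3.75,fy=3.75,interpolation=2)[:,:,::-1])
for u,v in((338.6,178),(336,229)): print('handle end',ray(u,v,.075,K,T).round(3))
P=cloud(d,K,T);q=P[180:228,330:345].reshape(-1,3);q=q[(q[:,2]>.06)&(q[:,2]<.1)];print('bar',np.median(q,0).round(3))
plan(.585,.035,.055,85.7)"
```

```text
handle end [0.656 0.009 0.075]
handle end [0.529 0.019 0.075]
bar [nan nan nan]
tcp [0.5536 0.087  0.1761] yaw 85.84 tilt z [-0.003 -0.    -1.   ] t 34.2
 shift tool mm [-49.5  35.4 121. ] turn about tool z 0.1 j6 end 7.7
  return _methods._mean(a, axis=axis, dtype=dtype,
  ret = um.true_divide(
```

View pics/t6.png

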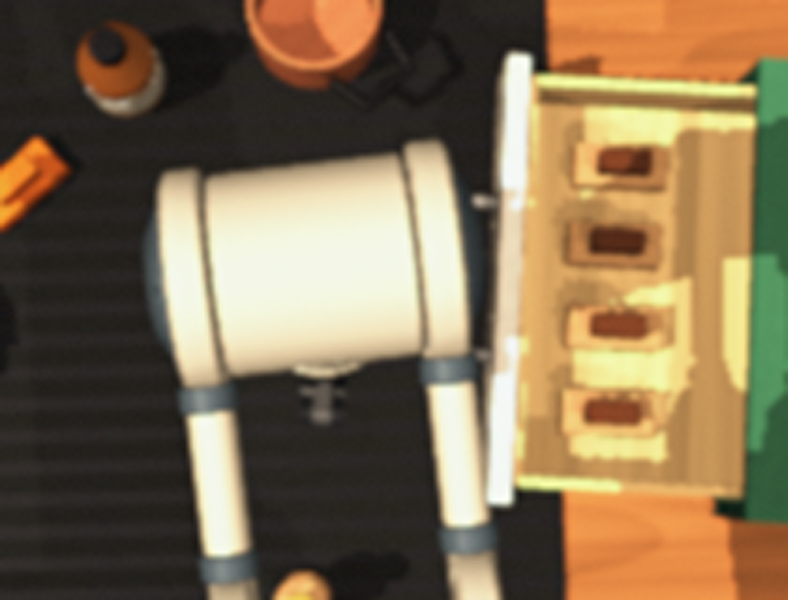

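All four cauls lie flat and apart in the drawer. Next I lower the shut fingers in front of the handle and push.

Call:
carry_out:
  rows:
    - [0,0.041,0,0,0,0,0]
    - [0,0,0.03,0,0,0,0]
    - [0,0,0.03,0,0,0,0]
    - [0,0,0.03,0,0,0,0]
    - [0,0,0.028,0,0,0,0]
    - [-0.015,0,0,0,0,0,0]
    - [-0.015,0,0,0,0,0,0]
    - [-0.008,0,0,0,0,0,0]
    - [-0.006,0,0,0,0,0,0]
    - [-0.006,0,0,0,0,0,0]
    - [-0.006,0,0,0,0,0,0]
    - [-0.006,0,0,0,0,0,0]

```text
time_s: 35.2
eef_pos: [0.5906, 0.0222, 0.0606]
orientation: [0.0, 0.732, 0.681, 0.001]
contact_force: [0.7, 2.0, 0.8]
opening: 0.003
gripper_force: 0.7
```

Call:
carry_out:
  rows:
    - [-0.008,0,0,0,0,0,0]
    - [-0.01,0,0,0,0,0,0]
    - [-0.01,0,0,0,0,0,0]
    - [-0.01,0,0,0,0,0,0]
    - [-0.01,0,0,0,0,0,0]
    - [-0.01,0,0,0,0,0,0]
    - [-0.01,0,0,0,0,0,0]
    - [-0.008,0,0,0,0,0,0]
    - [-0.006,0,0,0,0,0,0]
    - [-0.004,0,0,0,0,0,0]
    - [0,0,0,0,0,0,0]
    - [0,0,0,0,0,0,0]

```text
time_s: 36.2
eef_pos: [0.5837, -0.0637, 0.0591]
orientation: [-0.0, 0.733, 0.681, -0.0]
contact_force: [-0.6, 0.2, 0.3]
opening: -0.001
gripper_force: 0.0
```

```bash
python3 -c "
from h import *
p,d,K,T=cap('scene');cv2.imwrite('pics/s4.png',cv2.resize(p[110:270,150:350],None,fx=4,fy=3.75)[:,:,::-1])
print(arm.sense()['contact_force'])
plan(.583,-.1,.055,85.7)"
```

```text
[-0.22872041  0.4071277   0.01723296]
tcp [ 0.5837 -0.0634  0.0591] yaw 85.82 tilt z [-0. -0. -1.] t 36.25
 shift tool mm [-36.6   1.9   4.1] turn about tool z 0.1 j6 end -5.4
```

View pics/s4.png

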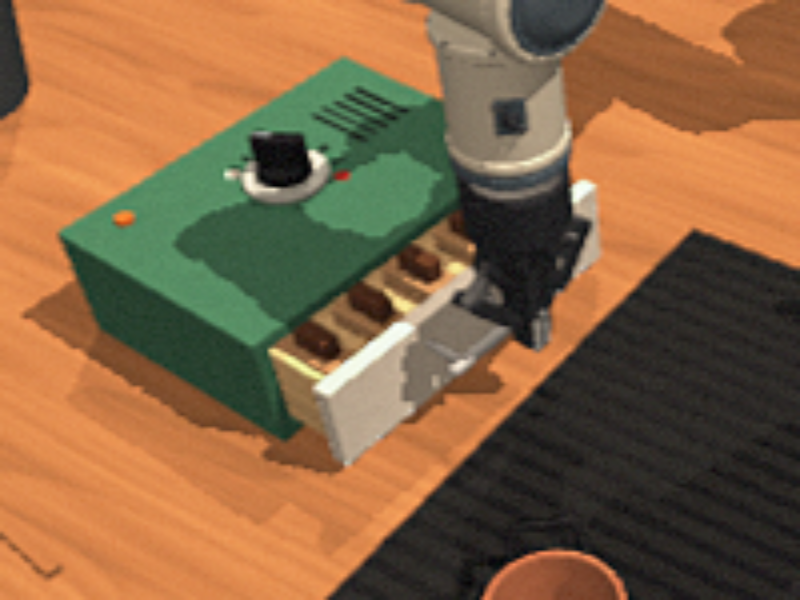

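The drawer is about two thirds shut and the cauls are still flat. I'll keep pushing.

Call:
carry_out:
  rows:
    - [-0.005,0,0,0,0,0,0]
    - [-0.008,0,0,0,0,0,0]
    - [-0.008,0,0,0,0,0,0]
    - [-0.006,0,0,0,0,0,0]
    - [-0.004,0,0,0,0,0,0]
    - [-0.003,0,0,0,0,0,0]
    - [-0.003,0,0,0,0,0,0]
    - [-0.003,0,0,0,0,0,0]
    - [0,0,0,0,0,0,0]
    - [0,0,0,0,0,0,0]

```text
time_s: 37.08
eef_pos: [0.581, -0.1036, 0.0594]
orientation: [0.0, 0.733, 0.681, -0.0]
contact_force: [0.3, 0.6, 0.0]
opening: -0.003
gripper_force: 0.0
```

Call:
carry_out:
  rows:
    - [-0.003,0,0,0,0,0,0]
    - [-0.003,0,0,0,0,0,0]
    - [0,0,0,0,0,0,0]
    - [0,0,0,0,0,0,0]

```text
time_s: 37.42
eef_pos: [0.5805, -0.1096, 0.0593]
orientation: [0.0, 0.732, 0.681, -0.0]
contact_force: [-0.9, 0.3, 0.2]
opening: -0.001
gripper_force: 0.0
```

Call:
carry_out:
  rows:
    - [-0.003,0,0,0,0,0,0]
    - [-0.003,0,0,0,0,0,0]
    - [0,0,0,0,0,0,0]
    - [0,0,0,0,0,0,0]

```text
time_s: 37.75
eef_pos: [0.58, -0.1157, 0.0593]
orientation: [0.0, 0.733, 0.681, -0.0]
contact_force: [-0.6, 0.3, -0.1]
opening: 0.004
gripper_force: 0.0
```

Call:
carry_out:
  rows:
    - [-0.003,0,0,0,0,0,0]
    - [-0.003,0,0,0,0,0,0]
    - [0,0,0,0,0,0,0]
    - [0,0,0,0,0,0,0]

```text
time_s: 38.08
eef_pos: [0.5799, -0.1174, 0.0593]
orientation: [-0.002, 0.732, 0.682, 0.002]
contact_force: [0.5, 13.7, 1.6]
opening: 0.0
gripper_force: 6.5
```

The 13.7 N force shows the drawer is at its stop. I'll back off, rise and measure the knob.

Call:
carry_out:
  rows:
    - [0.02,0,0,0,0,0,0]
    - [0.04,0,0,0,0,0,0]
    - [0.04,0,0,0,0,0,0]
    - [0,0,-0.04,0,0,0,30]
    - [0,0,-0.04,0,0,0,50]
    - [0,0,-0.04,0,0,-6.6,50]
    - [0,0,-0.04,0,0,-6.6,50]
    - [0,0,0,0,0,-6.6,50]
    - [0,0,0,0,0,-6.6,50]
    - [0,0,0,0,0,-6.6,50]
    - [0,0,0,0,0,0,50]
    - [0,0,0,0,0,0,50]

```text
time_s: 39.08
eef_pos: [0.5869, -0.0217, 0.2191]
orientation: [-0.0, 0.51, 0.86, -0.0]
contact_force: [-0.2, -0.3, -0.8]
opening: 0.501
gripper_force: 0.0
```

```bash
python3 - <<'E'
from h import *
p,d,K,T=cap('top');P=cloud(d,K,T);Z=P[:,:,2]
win=np.zeros(d.shape,bool); win[180:240,440:505]=1
q=P[win&(Z>.145)&(Z<.17)&(d>0)]; r=cv2.minAreaRect((q[:,:2]*1000).astype(np.float32)); print("bar",r)
m=(abs(P[:,:,0]-.47)<.01)&(P[:,:,1]>-.2)&(P[:,:,1]<-.1)&(d>0)&(Z>.07); print("front y max at x=.47",P[m][:,1].max().round(3))
plan(.568,-.3075,.24,119.5)
p,d,K,T=cap('scene');cv2.imwrite('pics/s5.png',cv2.resize(p[110:270,150:350],None,fx=4,fy=3.75)[:,:,::-1])
E
```

```text
bar ((567.959716796875, -306.5655212402344), (14.254232406616211, 40.87638473510742), 26.693864822387695)
front y max at x=.47 -0.159
tcp [ 0.5868 -0.0217  0.2191] yaw 118.61 tilt z [-0. -0. -1.] t 39.13
 shift tool mm [-241.9 -153.4  -20.9] turn about tool z -0.9 j6 end -57.9
```

View pics/s5.png

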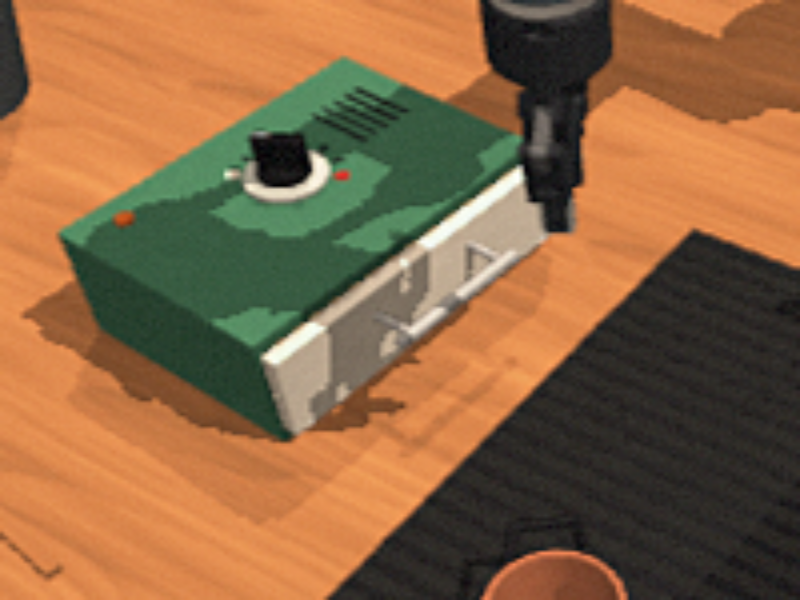

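The drawer front is flush with the cabinet, so it's shut. Back to the knob (bar at 117°).

Call:
carry_out:
  rows:
    - [-0.0345,-0.0219,0,0,0,0,50]
    - [-0.0345,-0.0219,0,0,0,0,50]
    - [-0.0345,-0.0219,0,0,0,0,50]
    - [-0.0345,-0.0219,0,0,0,0,50]
    - [-0.0345,-0.0219,0,0,0,0,50]
    - [-0.0345,-0.0219,0,0,0,0,50]
    - [-0.0345,-0.0219,0,0,0,1.8,50]
    - [0,0,0,0,0,0,50]
    - [0,0,0,0,0,0,50]
    - [0,0,0,0,0,0,50]
    - [0,0,0,0,0,0,50]
    - [0,0,0,0,0,0,50]

```text
time_s: 40.18
eef_pos: [0.5695, -0.3056, 0.2197]
orientation: [0.0, 0.522, 0.853, 0.0]
contact_force: [0.5, -0.3, -0.9]
opening: 0.5
gripper_force: 0.0
```

```bash
python3 -c "
from h import *
plan(.568,-.307,.131,116.8)"
```

```text
tcp [ 0.5695 -0.3056  0.2197] yaw 117.11 tilt z [ 0. -0. -1.] t 40.18
 shift tool mm [-0.6 -2.  88.7] turn about tool z 0.3 j6 end -55.2
```

Call:
carry_out:
  rows:
    - [-0.0005,-0.002,0.03,0,0,0,50]
    - [0,0,0.03,0,0,0,50]
    - [0,0,0.02,0,0,0,50]
    - [0,0,0.008,0,0,0,50]
    - [0,0,0,0,0,0,50]
    - [0,0,0,0,0,0,5]
    - [0,0,0,0,0,0,5]
    - [0,0,0,0,0,0,5]
    - [0,0,0,0,0,0,5]
    - [0,0,0,0,0,0,5]

```text
time_s: 41.02
eef_pos: [0.5684, -0.3086, 0.1342]
orientation: [0.002, 0.522, 0.853, 0.0]
contact_force: [0.3, 1.9, 6.1]
opening: 0.153
gripper_force: 60.1
```

Call:
carry_out:
  rows:
    - [0,0,0,0,0,7,5]
    - [0,0,0,0,0,7,5]
    - [0,0,0,0,0,7,5]
    - [0,0,0,0,0,7,5]
    - [0,0,0,0,0,7,5]
    - [0,0,0,0,0,7,5]
    - [0,0,0,0,0,7,5]
    - [0,0,0,0,0,7,5]
    - [0,0,0,0,0,7,5]
    - [0,0,0,0,0,7,5]
    - [0,0,0,0,0,7,5]
    - [0,0,0,0,0,7,5]

```text
time_s: 42.02
eef_pos: [0.5679, -0.3085, 0.1342]
orientation: [0.001, 0.96, 0.281, 0.001]
contact_force: [-1.7, 2.6, 7.4]
opening: 0.146
gripper_force: 60.3
```

Call:
carry_out:
  rows:
    - [0,0,0,0,0,7,5]
    - [0,0,0,0,0,7,5]
    - [0,0,0,0,0,7,5]
    - [0,0,0,0,0,7,5]
    - [0,0,0,0,0,7,5]
    - [0,0,0,0,0,7,5]
    - [0,0,0,0,0,7,5]
    - [0,0,0,0,0,7,5]
    - [0,0,0,0,0,7,5]
    - [0,0,0,0,0,7,5]
    - [0,0,0,0,0,7,5]
    - [0,0,0,0,0,0,5]

```text
time_s: 43.02
eef_pos: [0.5679, -0.3081, 0.1342]
orientation: [-0.0, 0.926, -0.377, 0.001]
contact_force: [-2.5, 3.4, 8.1]
opening: 0.147
gripper_force: 60.3
```

```bash
python3 -c "
from h import *
plan(.568,-.307,.131,-55);print(arm.sense()['torque'])"
```

```text
tcp [ 0.5679 -0.3081  0.1342] yaw -44.33 tilt z [ 0.003 -0.001 -1.   ] t 43.02
 shift tool mm [-0.7 -0.8  3.2] turn about tool z 10.7 j6 end 116.6
[0.63127788 0.56434598 0.0071733 ]
```

Call:
carry_out:
  rows:
    - [0,0,0,0,0,5,5]
    - [0,0,0,0,0,4,5]
    - [0,0,0,0,0,2,5]
    - [0,0,0,0,0,2,5]
    - [0,0,0,0,0,1,5]
    - [0,0,0,0,0,0,5]
    - [0,0,0,0,0,0,5]
    - [0,0,0,0,0,0,5]

```text
time_s: 43.68
eef_pos: [0.568, -0.308, 0.1342]
orientation: [-0.0, 0.875, -0.483, 0.001]
contact_force: [-3.2, 2.2, 7.3]
opening: 0.147
gripper_force: 67.6
```

```bash
python3 -c "
from h import *
plan(.568,-.307,.131,-55);print(arm.sense()['torque'])"
```

```text
tcp [ 0.568  -0.308   0.1342] yaw -57.8 tilt z [ 0.002 -0.001 -1.   ] t 43.68
 shift tool mm [-0.9 -0.6  3.2] turn about tool z -2.8 j6 end 116.6
[0.4097619  0.6193902  1.48390361]
```

The 1.48 N m torque puts it at the clockwise stop. I'll release, lift clear and check.

Call:
carry_out:
  rows:
    - [0,0,0,0,0,-1,30]
    - [0,0,0,0,0,0,50]
    - [0,0,0,0,0,0,50]
    - [0,0,-0.02,0,0,0,50]
    - [0,0,-0.04,0,0,0,50]
    - [0,0,-0.04,0,0,0,50]
    - [-0.04,0,0,0,0,0,50]
    - [-0.04,0,0,0,0,0,50]
    - [-0.04,0,0,0,0,0,50]
    - [-0.04,0,0,0,0,0,50]
    - [0,0,0,0,0,0,50]
    - [0,0,0,0,0,0,50]

```text
time_s: 44.68
eef_pos: [0.4796, -0.173, 0.2316]
orientation: [-0.0, 0.879, -0.476, 0.001]
contact_force: [0.5, -1.4, -1.0]
opening: 0.5
gripper_force: 0.0
```

```bash
python3 - <<'E'
from h import *
p,d,K,T=cap('top');P=cloud(d,K,T);Z=P[:,:,2]
win=np.zeros(d.shape,bool); win[180:240,440:505]=1
q=P[win&(Z>.145)&(Z<.17)&(d>0)]; print(len(q)); r=cv2.minAreaRect((q[:,:2]*1000).astype(np.float32)); print("bar",r)
m=(abs(P[:,:,0]-.47)<.01)&(P[:,:,1]>-.2)&(P[:,:,1]<-.1)&(d>0)&(Z>.07); print("front",P[m][:,1].max().round(3))
print(arm.sense()['eef_pos'],arm.sense()['contact_force'])
E
```

```text
76
bar ((571.1930541992188, -311.3817443847656), (14.392548561096191, 29.47067642211914), 34.2159309387207)
front -0.1
[ 0.48023357 -0.17403505  0.23158526] [-0.01265662 -0.25873224  0.56806483]
```

```bash
python3 -c "
from h import *
print(arm.sign_off())"
```

```text
the job is handed in; nothing more can be done
None
```

The job is handed in at about 45 s with no verdict returned: thermostat turned off first, all four cauls laid flat and apart in the drawer, drawer shut to its stop, then the thermostat turned to its clockwise stop; I never reached for the glue pot, varnish bottle, spool clamp or orange blocks.

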